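Raise the fume cabinet sash to its pointer

TASK

With your fingertips beneath the lip of the blue grip rail, ease the fume cabinet's sliding window up until the underside of the lip is level with the tip of the red pointer on the guide post, then leave it standing there and take your hand away. Do not pinch the rail or throw the window up; leave the mouse, the spool and the bottle where they are.

Things in the scene. Friction and masses are not known exactly. Their poses are not given: they have to be found in the camera images.
- cabinet: Fixed bench-top fume cabinet, clear walls, 260 deep (x) x 520 wide (y) x 480 mm high. Origin: centre of its underside, on the bench. Its +x points from the front into the cabinet, z up; the front, with the sliding window (sash), faces its -x, towards the robot. The front faces of its two guide posts (25 mm wide, at y = +-247.5) and of its 45 mm high grey base lie at about x = -130 mm.
- sash (a joint): Height of the sash above its shut position, m: 0 shut, 0.19 fully up; it slides straight up. Two counterweights on belts at the sides balance it (0.9 kg, to within about 1 N) and its guides drag with about 3.5 N: it takes about 3 to 5 N to move up or down and stays where it is left.
- sash_lip: Lip: the underside of the blue grip rail at the foot of the sash, a level ledge 420 mm wide (y +-210 mm in the cabinet), 6 mm thick, its front edge a 10 mm round. It stands out 41 mm ahead of the posts and the cabinet's base, so its underside is open from below and in front. Axes as the cabinet's; its origin is the cabinet's origin raised by the joint value.
- lip_mid (a point): Underside of the lip, in the middle of its width, 5 mm behind its foremost edge. 80 mm above the bench when shut; rises with the sash. Axes as the cabinet's.
- sash_rail: The rest of the blue grip rail, above the lip and fixed to it: it slopes from the lip's front edge back and up (about 35 degrees) to the foot of the clear window, 40 mm above the lip's underside. Moves with the sash; origin and axes as sash_lip.
- pointer_tip (a point): Tip of the red cone pointer on a red clamp on the front of the left guide post (cabinet's +y side). Clamp 62 wide, 16 high, 22 mm out from the post. The tip points along the front towards the lip, 4.5 mm from its end. The lip's underside must stand at this tip's height, which is 160 to 240 mm above the bench.
- mouse: Black computer mouse lying on the bench, 105 x 58 x 34 mm. Origin: centre of its underside; loose.
- spool: Spool of solder standing on end, 58 mm across, 40 mm high. Origin: centre of its underside; loose.
- flux: Small amber flux bottle with red cap, 36 mm across, 75 mm high. Origin: centre of its underside; loose.

How it is judged:
By the outcome, as a careful person would: the job done as asked, in the order asked, and still so for the second after the job is handed in, with the robot touching nothing.
It also fails if it takes over 42 s, if anything falls off the work surface, if the arm or the gripper's body presses on something with over 40 N, if the wrist force passes 120 N, or if a joint passes its speed limit or range.

ROBOT

A 6-joint arm with a two-finger parallel gripper is mounted at the origin on the work surface. World frame = base frame: x ahead of the robot, y to its left, z up, the work surface at z = 0. Lengths are in m, angles in rad, forces in N, time in s.
With the tool pointing down it reaches from about 0.325 to 0.85 m from the base axis. Payload 4.4 kg.
Tool frame: the origin (TCP) lies between the finger pads; the fingertips stand 25 mm ahead of it and the grasp point (between the pads) lies 6 mm ahead of it; z points along the fingers, y is the line along which they close (so a half turn about z gives the same grasp; the last joint's range is limited). The gripper opens to 94 mm and grips with 3 to 60 N. Pads are 16 mm wide; open, the fingers measure 119 mm over their backs; the gripper's body (75 mm by 177 mm) begins 78 mm behind the grasp point.
Start: joints at [1.175, 0.207, 1.542, -0, 1.393, -0.15], TCP at [0.139, 0.558, 0.23] pointing down, gripper open.
Joint ranges: [-2.73, 2.73], [-0.86, 2.22], [0.23, 2.46], [-1.11, 4.25], [0.08, 2.63], [-2.82, 2.82]. Speed limits (rad/s): [2.79, 2.79, 3.14, 3.14, 3.14, 3.14].

INTERFACE

Orientations are given as a unit quaternion [w, x, y, z].
In Python, from cell import r, imaging, order, spotter gives the robot as it stands. The module is installed in compiled form; this text tells all that it offers.
- The arm moves only by the tool move_arm, never from a script. Its argument "commands" is one flat list of numbers, 7 for each row, row after row: the shift along the tool's x, y, z in cm, then the turn, a rotation vector about the tool's x, y, z in degrees, then the gripper's target within -1 to 1 (fully open at 1, half-way at 0, shut at -1). A call has 1 to 12 rows; each row is the pose to reach, as a shift and turn from the pose commanded when the call began, along the tool's axes at that moment; what a row does not reach only later rows make up. A row lasts 1/10 s, in which the tool goes at most 50 mm and 8.59 degrees, less where a joint would pass 70% of its speed; a pose out of reach is approached as far as the arm can. A call with a gripper value outside its range is refused whole. The fingers move at their own pace and stop on an object; "force" is the grip in N (left out, the last holds). Time passes only in rows, so rows that repeat a pose let the fingers close. It gives the time, the measured TCP pose, the force, the opening and the grip force at its end, in the units of the state.
- r.get_obs(): the state, without advancing time (a new reading comes with each control period).
- imaging.capture(name): name is "side" or "top" or "wrist"; returns a dict with "color" (420x560x3 uint8, red, green, blue), "fx", "fy", "cx", "cy" (pixels), "distortion" ([k1, k2, p1, p2, k3] as OpenCV has them; the pictures are not rectified), "camera_from_world" (4x4, takes a point from world to camera coordinates); the wrist camera has in their place "hand_eye" (4x4, takes a point from camera to tool coordinates, whose origin is the TCP and whose axes are the flange's). Camera axes: x right, y down, z forward; pixel columns grow to the right and rows downward; lengths in m; the calibration is good to about 2 mm. A picture is of the moment at which its call begins: read the wrist's pose just before it. There is no depth.
- order.hand_in(): hands the job in; it is judged then, once.
Trained networks look in the newest picture that a camera, given by its name, has taken for a name from the list of things; names that differ only in an ending like _2 or _b are one class to them, and where a whole thing is asked for, a point or a joint stands for the part that bears it (a point fixed in the world has none). Each returns a list of dicts, best first, with "p" (0 to 1); they miss things now and then, are a little off and sometimes report something else, mostly with a low value. They report only what shows in the picture. A call takes as long as a camera call.
- spotter.recognise(query, camera): "rect" ([centre column, centre row, width, height] in pixels, round what is visible of it).
- spotter.silhouettes(query, camera): "region" (420x560 bool, what is visible of it) and "rect" ([centre column, centre row, width, height] in pixels, round what is visible of it).
- spotter.landmark_of(query, camera): "xy" ([column, row] in pixels: a listed point, or the origin of a listed thing).
The state is a dict: "t": time; "joint_pos": joint angles; "qvel": joint speeds; "tau": joint torques, N m; "eef_pos": TCP position; "tool_rot": TCP orientation; "ft_force": force on the tool from outside, world axes, zero at the start; "wrist_torque": the same for the moment, N m; "grip_width": finger opening in m; "grasp_force": force on a finger pad.
Only numpy, scipy, OpenCV 4.12 (cv2) and the standard library are available. Lean on these libraries where they do the work, as an engineer would, in place of code of your own. Each camera call takes 0.05 s, during which the arm holds its last target. There are 200 camera calls.

## Working session

There is one attempt and no reset: what is moved stays moved. The work goes in short steps, Python scripts to look and compute and a tool call to move; the robot and the scene stay as the last step left them, time stands still between calls to the robot, and variables do not carry over. Pictures are saved under pics/ and viewed, at most 10 in all, crops included, and the job is handed in when it is done.

Besides the shell and the picture viewer there is one more tool, called after "Request:" in YAML: its name, and indented under it one key for each argument. move_arm: Moves the arm, as the interface text tells. Its arguments: {"type":"object","properties":{"commands":{"type":"array","items":{"type":"number"}},"force":{"type":"number"}},"required":["commands"]}

```bash
mkdir -p pics; cat > h.py <<'E'
import numpy as np, cv2
from scipy.spatial.transform import Rotation as R
from scipy.optimize import least_squares
from cell import r, imaging, order, spotter
def cap(n,save=None):
    o=r.get_obs(); c=imaging.capture(n)
    if save: cv2.imwrite('pics/'+save,c['color'][:,:,::-1])
    K=np.array([[c['fx'],0,c['cx']],[0,c['fy'],c['cy']],[0,0,1]]); D=np.array(c['distortion'])
    if 'camera_from_world' in c: T=np.array(c['camera_from_world'])
    else:
        q=o['tool_rot']; W=np.eye(4); W[:3,:3]=R.from_quat([q[1],q[2],q[3],q[0]]).as_matrix(); W[:3,3]=o['eef_pos']
        T=np.linalg.inv(W@np.array(c['hand_eye']))
    return dict(K=K,D=D,T=T,im=c['color'])
def proj(c,P):
    return cv2.projectPoints(np.atleast_2d(P).astype(float),cv2.Rodrigues(c['T'][:3,:3])[0],c['T'][:3,3],c['K'],c['D'])[0].reshape(-1,2)
def ray(c,uv):
    p=cv2.undistortPoints(np.array([[uv]],float),c['K'],c['D']).ravel()
    d=c['T'][:3,:3].T@np.array([p[0],p[1],1]); return -c['T'][:3,:3].T@c['T'][:3,3], d/np.linalg.norm(d)
def tri(obs):
    A=0;b=0
    for c,uv in obs:
        o,d=ray(c,uv); M=np.eye(3)-np.outer(d,d); A=A+M; b=b+M@o
    return np.linalg.solve(A,b)
E
python3 - <<'E'
from h import *
np.set_printoptions(precision=4,suppress=True)
print(r.get_obs())
C={}
L={}
for n in ['side','top','wrist']:
    C[n]=cap(n,n+'0.png')
    if n!='wrist': print(n,'campos',ray(C[n],(280,210)))
    for q in ['cabinet','lip_mid','pointer_tip','mouse','spool','flux']:
        l=spotter.landmark_of(q,n); print(n,q,[(np.round(x['xy'],1),round(x['p'],2)) for x in l[:2]])
        if l: L[n,q]=l[0]['xy']
for q in ['cabinet','lip_mid','pointer_tip','mouse','spool','flux']:
    o=[(C[n],L[n,q]) for n in ['side','top'] if (n,q) in L]
    if len(o)>1: print(q,tri(o))
E
```

```text
{'t': 0.0, 'joint_pos': array([ 1.1755,  0.2074,  1.5429, -0.    ,  1.3935, -0.1505]), 'qvel': array([ 0.0004, -0.0002, -0.001 ,  0.0005, -0.0008,  0.0001]), 'tau': array([  0.0001, -37.0885, -28.1415,   0.0698,   0.0362,  -0.0002]), 'eef_pos': array([0.1391, 0.5572, 0.2293]), 'tool_rot': array([-0.0003,  0.1221,  0.9925, -0.0011]), 'ft_force': array([-0.3722, -0.1603,  0.9072]), 'wrist_torque': array([ 0.012 ,  0.0156, -0.026 ]), 'grasp_force': 0.0, 'grip_width': 0.09398770559807514}
side campos (array([ 0.3737, -0.2118,  1.2045]), array([ 0.2144,  0.2026, -0.9555]))
side cabinet [(array([317.5, 206.3]), 0.58)]
side lip_mid [(array([260.1, 227.6]), 0.52)]
side pointer_tip [(array([222.7, 126.4]), 0.87)]
side mouse [(array([205.2, 160.2]), 0.62)]
side spool [(array([266.5, 320.9]), 0.57)]
side flux [(array([210.1, 213.8]), 0.69)]
top campos (array([0.4241, 0.0155, 1.4039]), array([ 0.1533,  0.0034, -0.9882]))
top cabinet []
top lip_mid [(array([278.1, 235.5]), 0.78)]
top pointer_tip [(array([189.4, 202.4]), 0.82)]
top mouse [(array([182.4, 231.7]), 0.57)]
top spool [(array([345.9, 287.8]), 0.86)]
top flux [(array([232.7, 260.5]), 0.59)]
wrist cabinet []
wrist lip_mid []
wrist pointer_tip []
wrist mouse []
wrist spool []
wrist flux []
lip_mid [0.5631 0.0272 0.0748]
pointer_tip [0.6268 0.2198 0.2476]
mouse [0.5886 0.2802 0.0142]
spool [ 0.4274 -0.1443  0.0167]
flux [0.5022 0.146  0.0439]
```

View pics/side0.png

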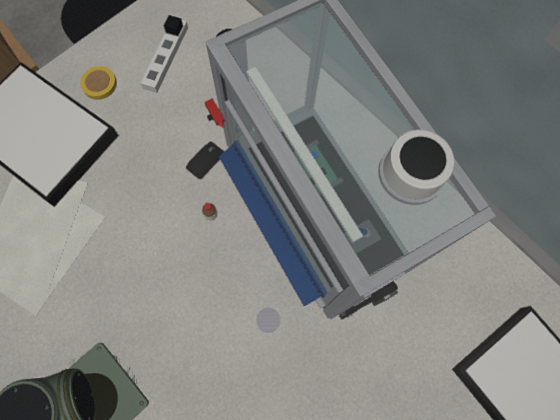

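View pics/top0.png

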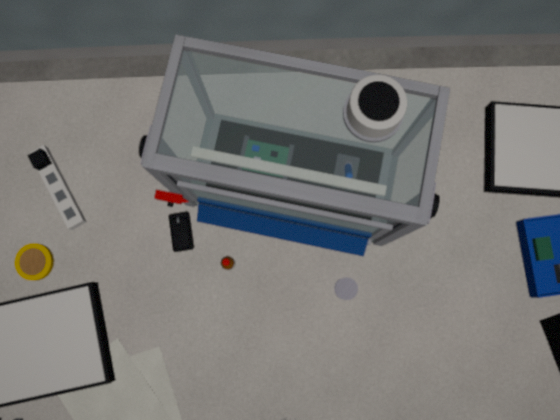

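The side view shows the blue rail running from (225,145) to (315,300), the red clamp at (213,112), mouse (205,160), bottle (209,211) and spool (268,320). The top view agrees: rail from (198,210) to (367,245), so the cabinet yaw is about -11.7°. I'll move to the open area in front of it.

Request:
move_arm:
  commands: [-9,-8,-5,0,0,0,0,-18,-17,-10,0,0,0,0,-27,-25,-10,0,0,0,0,-35,-33,-10,0,0,0,0,-35,-33,-10,0,0,0,0,-35,-33,-10,0,0,0,0,-35,-33,-10,0,0,0,0,-35,-33,-10,0,0,0,0,-35,-33,-10,0,0,0,0,-35,-33,-10,0,0,0,0]

```text
t: 2.05
eef_pos: [0.3999, 0.1507, 0.3312]
tool_rot: [0.001, 0.123, 0.992, 0.0]
ft_force: [1.5, 0.3, -0.1]
grip_width: 0.0469
grasp_force: 0.0
```

```bash
python3 - <<'E'
from h import *
np.set_printoptions(precision=4,suppress=True)
o=r.get_obs(); print(o['t'],o['joint_pos'],o['eef_pos'],o['tool_rot'])
c=cap('wrist','w1.png'); print(imaging.capture('wrist')['hand_eye'])
C={}
for n in ['side','top']:
    C[n]=cap(n)
    for q in ['sash_lip','sash_rail']:
        s=spotter.silhouettes(q,n)
        if s: print(n,q,s[0]['p'],s[0]['rect'],cv2.boxPoints(cv2.minAreaRect(np.argwhere(s[0]['region'])[:,::-1].astype(np.float32))).round(1).tolist())
E
```

```text
2.05 [ 0.1574 -0.185   1.7313 -0.0001  1.5936 -1.1676] [0.3999 0.1507 0.3312] [0.0008 0.1226 0.9925 0.0002]
[[ 0.0006 -0.9614 -0.2752  0.0809]
 [ 1.      0.0006  0.0002 -0.0006]
 [-0.0001 -0.2752  0.9614 -0.1548]
 [ 0.      0.      0.      1.    ]]
side sash_rail 0.59 [270.5, 221.4, 107.4, 162.5] [[217.39999389648438, 152.39999389648438], [237.8000030517578, 140.8000030517578], [325.0, 294.29998779296875], [304.6000061035156, 305.8999938964844]]
top sash_rail 0.96 [284.3, 226.5, 174.6, 57.2] [[192.6999969482422, 219.60000610351562], [197.1999969482422, 197.8000030517578], [369.70001220703125, 233.89999389648438], [365.1000061035156, 255.60000610351562]]
```

Request:
move_arm:
  commands: [0,0,0,-8,2,0,0,0,0,0,-16,4,0,0,0,0,0,-24,6,0,0,0,0,0,-29,7,0,0,0,0,0,-29,7,0,0]

```text
t: 2.95
eef_pos: [0.398, 0.1524, 0.3288]
tool_rot: [-0.031, 0.119, 0.959, 0.256]
ft_force: [0.7, -0.5, -0.5]
grip_width: 0.0471
grasp_force: 0.0
```

```bash
python3 - <<'E'
from h import *
np.set_printoptions(precision=4,suppress=True)
o=r.get_obs(); print(o['t'],o['joint_pos'],o['eef_pos'],o['tool_rot'])
# candidate models: offset at shoulder or wrist; find d6
def fk(q,d1,L2,L3,d6,a,ofs,ow,s4,s6):
    E=R.from_euler
    Rz=E('z',q[0]); p=np.array([0,0,d1])+Rz.apply([a,ofs,0])
    A=Rz*E('y',q[1]); p=p+A.apply([0,0,L2]); A=A*E('y',q[2]); p=p+A.apply([0,0,L3])
    A=A*E('z',s4*q[3]); p=p+A.apply([0,ow,0]); A=A*E('y',q[4]); p=p+A.apply([0,0,d6]); return p,A
S=[([1.1755,.2074,1.5429,0,1.3935,-.1505],[.1391,.5572,.2293]),([.1574,-.185,1.7313,-.0001,1.5936,-1.1676],[.3999,.1507,.3312]),(o['joint_pos'],o['eef_pos'])]
for s4 in (1,-1):
  w=o['tool_rot'];zt=R.from_quat([*w[1:],w[0]]).apply([0,0,1])
  f=lambda v:np.concatenate([fk(q,v[0],v[1],v[2],v[3],0,v[4],v[5],s4,1)[0]-p for q,p in S])
  s=least_squares(f,[.25,.4,.49,.3,.08,0]); print(s4,s.x,s.cost,zt,fk(o['joint_pos'],*s.x[:4],0,*s.x[4:],s4,1)[1].apply([0,0,1]))
E
```

```text
2.95 [-0.2321 -0.2341  1.8604  0.5075  1.6354 -1.5527] [0.398  0.1524 0.3288] [-0.031   0.1194  0.9588  0.2558]
1 [ 0.2263  0.4192  0.4906  0.3194  0.0877 -0.002 ] 2.0770742246592212e-05 [ 0.0017  0.4979 -0.8672] [ 0.0017  0.4979 -0.8672]
-1 [-0.4354  0.5113  0.4741 -0.2506  0.247  -0.1567] 0.0014398784415967196 [ 0.0017  0.4979 -0.8672] [-0.2214 -0.446  -0.8672]
```

```bash
cat > kin.py <<'E'
from h import *
E_=R.from_euler
def fk(q,v):
    d1,L2,L3,d6,ofs,ow,a,e=v
    Rz=E_('z',q[0]); p=np.array([0,0,d1])+Rz.apply([a,ofs,0])
    A=Rz*E_('y',q[1]); p=p+A.apply([0,0,L2]); A=A*E_('y',q[2]); p=p+A.apply([e,0,L3])
    A=A*E_('z',q[3]); p=p+A.apply([0,ow,0]); A=A*E_('y',q[4]); w=p; p=p+A.apply([0,0,d6]); return p,A*E_('z',q[5]+np.pi/2),w
lo=np.array([-2.73,-.86,.23,-1.11,.08,-2.82])+.03; hi=np.array([2.73,2.22,2.46,4.25,2.63,2.82])-.03
def ik(p,M,v,q0):
    f=lambda q:np.concatenate([(fk(q,v)[0]-p)*5,(fk(q,v)[1].inv()*M).as_rotvec()])
    return least_squares(f,np.clip(q0,lo+.01,hi-.01),bounds=(lo,hi))
V=[.2263,.4192,.4906,.3194,.0877,-.002,0,0]
E
python3 - <<'E'
from kin import *
np.set_printoptions(precision=3,suppress=True)
C={n:cap(n) for n in ['side','top']}
yl=.21
pts=[('top',(197.5,219.5),+1),('top',(364.5,254),-1),('side',(219.5,153),1),('side',(305,304),-1)]
def P(x,s):
    c,n=np.cos(x[2]),np.sin(x[2]); X,Y=-.171,s*yl; return [x[0]+c*X-n*Y,x[1]+n*X+c*Y,.083]
s=least_squares(lambda x:np.concatenate([proj(C[n],P(x,k))[0]-uv for n,uv,k in pts]),[.73,0,-.2])
x=s.x; print('cab',x,np.rad2deg(x[2]),s.fun)
c,n=np.cos(x[2]),np.sin(x[2])
W=lambda X,Y,Z:np.array([x[0]+c*X-n*Y,x[1]+n*X+c*Y,Z])
print('lipmid',W(-.166,0,.08),'tip',W(-.15,.2145,.2))
for q,pp in dict(mouse=(.589,.280),spool=(.427,-.144),flux=(.502,.146)).items():
    d=np.array(pp)-x[:2]; print(q,c*d[0]+n*d[1],-n*d[0]+c*d[1])
rng=np.random.default_rng(0)
for Y in (.08,0.0,-.04,-.1):
  for yaw in (-60,-40,-20,0,20,40):
    for pit in (0,15):
      out=[]
      for z in (.062,.2):
        # tool z dir horizontally yaw (relative cabinet normal), pitch down; x_t up
        th=x[2]+np.deg2rad(yaw); zt=np.array([np.cos(th)*np.cos(np.deg2rad(pit)),np.sin(th)*np.cos(np.deg2rad(pit)),-np.sin(np.deg2rad(pit))])
        yt=np.array([-np.sin(th),np.cos(th),0])
        for sg in(1,-1):
          y2=sg*yt; xt=np.cross(y2,zt); M=R.from_matrix(np.c_[xt,y2,zt])
          tip=W(-.150,Y,z); 
          b=min((ik(tip-.025*zt,M,V,np.array([rng.uniform(-1,1),.5,2.2,rng.uniform(1,3.5),.8,rng.uniform(-2,2)])) for _ in range(5)),key=lambda s:s.cost)
          if b.cost<1e-4: out.append((z,sg,b.x))
      if any(o[0]<.1 for o in out):
        print(Y,yaw,pit); [print('   ',o[0],o[1],o[2],fk(o[2],V)[2]) for o in out]
E
```

```text
cab [ 0.729 -0.014 -0.235] -13.47687116824084 [-0.383 -0.297 -3.393 -0.371  1.978  4.359  0.005 -0.499]
lipmid [0.567 0.024 0.08 ] tip [0.633 0.229 0.2  ]
mouse -0.2045506488477617 0.2537527646636725
spool -0.26327543189882385 -0.19632656151739714
flux -0.257925945117927 0.10316698263870151
0.08 0 0
    0.062 1 [0.308 0.686 2.371 3.686 1.498 1.527] [0.267 0.179 0.062]
    0.062 -1 [ 0.308  0.686  2.371  3.686  1.498 -1.615] [0.267 0.179 0.062]
0.08 0 15
    0.062 1 [0.289 0.384 2.429 3.741 1.029 1.381] [0.278 0.176 0.151]
    0.062 -1 [ 0.289  0.384  2.429  3.741  1.029 -1.761] [0.278 0.176 0.151]
    0.2 1 [ 0.295 -0.047  2.43   4.002  0.706  0.999] [0.279 0.178 0.29 ]
    0.2 -1 [ 0.295 -0.047  2.43   4.002  0.706 -2.143] [0.279 0.178 0.29 ]
0.08 40 0
    0.062 1 [-0.489  0.68   2.414  2.189  1.544  1.609] [ 0.293 -0.055  0.062]
    0.062 -1 [-0.489  0.68   2.414  2.189  1.544 -1.533] [ 0.293 -0.055  0.062]
0.0 -20 0
    0.062 1 [0.371 0.704 2.276 4.103 1.478 1.438] [0.296 0.21  0.062]
    0.062 -1 [ 0.371  0.704  2.276  4.103  1.478 -1.703] [0.296 0.21  0.062]
    0.2 1 [0.372 0.2
[... 1358 characters left out ...]
8   2.428  3.813  1.545 -1.591] [0.272 0.113 0.062]
-0.1 40 0
    0.062 1 [-1.003  0.693  2.318  1.675  1.557  1.7  ] [ 0.251 -0.231  0.062]
    0.062 -1 [-1.003  0.693  2.318  1.675  1.557 -1.441] [ 0.251 -0.231  0.062]
    0.2 1 [-1.003  0.24   2.41   1.664  1.521  2.06 ] [ 0.251 -0.231  0.2  ]
    0.2 -1 [-1.003  0.24   2.41   1.664  1.521 -1.082] [ 0.251 -0.231  0.2  ]
-0.1 40 15
    0.062 1 [-0.967  0.405  2.381  1.609  1.277  1.94 ] [ 0.262 -0.225  0.151]
    0.062 -1 [-0.967  0.405  2.381  1.609  1.277 -1.202] [ 0.262 -0.225  0.151]
    0.2 1 [-0.966 -0.007  2.387  1.487  1.286  2.363] [ 0.262 -0.225  0.289]
    0.2 -1 [-0.966 -0.007  2.387  1.487  1.286 -0.778] [ 0.262 -0.225  0.289]
```

```bash
cat >> kin.py <<'E'
cab=np.array([.729,-.014,-.235])
def W(X,Y,Z):
    c,n=np.cos(cab[2]),np.sin(cab[2]); return np.array([cab[0]+c*X-n*Y,cab[1]+n*X+c*Y,Z])
def pose(X,Y,Z,yaw,pit):   # tip in cabinet frame, relative yaw, pitch down, x_t up
    th=cab[2]+np.deg2rad(yaw); p=np.deg2rad(pit)
    zt=np.array([np.cos(th)*np.cos(p),np.sin(th)*np.cos(p),-np.sin(p)]); yt=np.array([np.sin(th),-np.cos(th),0])
    return W(X,Y,Z)-.025*zt, R.from_matrix(np.c_[np.cross(yt,zt),yt,zt])
E
python3 - <<'E'
from kin import *
np.set_printoptions(precision=2,suppress=True)
rng=np.random.default_rng(1)
for yaw in (-30,-20,-10):
 for (X,Z) in ((-.23,.12),(-.19,.035),(-.15,.058),(-.15,.13),(-.15,.18),(-.15,.225)):
  for pit in (50,40,30,20,10,0,-10,-20):
   if X<-.16 and pit<30: continue
   p,M=pose(X,-.08,Z,yaw,pit)
   b=min((ik(p,M,V,np.array([.2,.4,2.3,rng.uniform(2,4.2),rng.uniform(.1,1.6),rng.uniform(-2.8,0)])) for _ in range(4)),key=lambda s:s.cost)
   if b.cost<2e-5: print(yaw,X,Z,pit,b.x)
E
```

```text
-30 -0.15 0.058 10 [ 0.26  0.53  2.32  4.22  1.25 -1.83]
-30 -0.15 0.058 0 [ 0.27  0.72  2.27  4.18  1.49 -1.7 ]
-30 -0.15 0.058 -10 [ 0.26  0.9   2.2   4.15  1.72 -1.61]
-30 -0.15 0.058 -20 [ 0.22  1.06  2.1   4.13  1.93 -1.55]
-30 -0.15 0.13 0 [ 0.27  0.49  2.34  4.19  1.41 -1.84]
-30 -0.15 0.13 -10 [ 0.26  0.68  2.28  4.14  1.65 -1.72]
-30 -0.15 0.13 -20 [ 0.22  0.86  2.2   4.1   1.87 -1.64]
-30 -0.15 0.18 0 [ 0.27  0.34  2.36  4.22  1.35 -1.96]
-30 -0.15 0.18 -10 [ 0.26  0.52  2.32  4.14  1.59 -1.82]
-30 -0.15 0.18 -20 [ 0.22  0.71  2.26  4.08  1.82 -1.72]
-30 -0.15 0.225 -10 [ 0.26  0.38  2.35  4.14  1.53 -1.92]
-30 -0.15 0.225 -20 [ 0.22  0.57  2.3   4.06  1.76 -1.8 ]
-20 -0.23 0.12 50 [-0.01 -0.3   2.39 -0.72  0.56  2.68]
-20 -0.15 0.058 0 [ 0.15  0.7   2.4   3.88  1.53 -1.6 ]
-20 -0.15 0.058 -10 [ 0.14  0.9   2.31  3.88  1.79 -1.53]
-20 -0.15 0.058 -20 [ 0.11  1.07  2.2   3.87  2.02 -1.48]
-20 -0.15 0.13 -10 [ 0.14  0.65  2.4   3.86  1.68 -1.63]
-20 -0.15 0.13 -20 [ 0.11  0.85  2.31  3.84  1.94 -1.56]
-20 -0.15 0.18 50 [-0.06 -0.18  2.16 -0.59  0.62  2.49]
-20 -0.15 0.18 -20 [ 0.11  0.68  2.38  3.82  1.86 -1.62]
-20 -0.15 0.225 50 [-0.05 -0.22  2.1  -0.52  0.71  2.4 ]
-20 -0.15 0.225 40 [ 0.01 -0.26  2.22 -0.88  0.59  2.76]
-20 -0.15 0.225 -20 [ 0.11  0.53  2.42  3.8   1.77 -1.7 ]
-10 -0.15 0.058 -10 [-0.05  0.92  2.4   3.52  1.9  -1.51]
-10 -0.15 0.058 -20 [-0.07  1.1   2.27  3.52  2.13 -1.48]
-10 -0.15 0.13 50 [-0.15 -0.17  2.27 -0.44  0.4   2.17]
-10 -0.15 0.13 -20 [-0.07  0.86  2.4   3.5   2.03 -1.53]
-10 -0.15 0.18 50 [-0.15 -0.24  2.21 -0.34  0.52  2.07]
-10 -0.15 0.225 50 [-0.15 -0.28  2.15 -0.29  0.62  2.  ]
```

```bash
cat >> kin.py <<'E'
def pose2(X,Y,Z,yaw,pit,roll):
    p,M=pose(X,Y,Z,yaw,pit); return p, M*E_('z',np.deg2rad(roll))
OBJ=[((.427,-.144),.030,.040),((.502,.146),.019,.077),((.589,.280),.05,.034)]
g=lambda a,b,n:np.linspace(a,b,n)
def box(hx,hy,z0,z1):
    P=np.array(np.meshgrid(g(-hx,hx,5),g(-hy,hy,9),g(z0,z1,9))).reshape(3,-1).T; return P
BODY=np.r_[box(.0375,.0885,-.072,-.19),box(.045,.045,-.19,-.36)]; FING=box(.009,.0135,.025,-.072)
def clear(p,M):
    P=np.r_[M.apply(BODY),M.apply(FING)]+p; m=P[:,2].min()-.0
    for (o,rad,h) in OBJ:
        d=np.linalg.norm(P[:,:2]-o,axis=1)-rad; dz=P[:,2]-h; m=min(m,np.maximum(d,dz).min())
    c,n=np.cos(cab[2]),np.sin(cab[2]); X=c*(P[:,0]-cab[0])+n*(P[:,1]-cab[1])
    m=min(m,np.maximum(-.13-X,P[:,2]-.045).min()); return m
def ikm(p,M,k=3,seed=0):
    rng=np.random.default_rng(seed)
    return min((ik(p,M,V,np.array([rng.uniform(-.8,.8),.4,2.2,rng.uniform(-1,4.2),rng.uniform(.1,1.6),rng.uniform(-2.8,2.8)])) for _ in range(k)),key=lambda s:s.cost)
def zc(pit,roll,yaw):
    h=.0125*abs(np.sin(np.deg2rad(roll)))+.008*abs(np.cos(np.deg2rad(roll))); t=np.deg2rad(pit)
    return .08-.005-h/np.cos(t)-.021*np.tan(t)/np.cos(np.deg2rad(yaw))
E
cat > s.py <<'E'
from kin import *
import itertools,time
np.set_printoptions(precision=2,suppress=True)
t0=time.time(); res=[]
for Y,yaw,pit,roll in itertools.product(np.arange(-.18,.2,.04),range(-70,80,10),(10,20,30,40),(0,90)):
    z=zc(pit,roll,yaw)
    p,M=pose2(-.15,Y,z,yaw,pit,roll); p2,_=pose2(-.20,Y,z-.008,yaw,pit,roll)
    cl=min(clear(p,M),clear(p2,M))
    if cl<.008 or z<.02: continue
    a=min((ikm(p,M,2),ikm(p,M*E_('z',np.pi),2)),key=lambda s:s.cost)
    if a.cost>2e-5: continue
    b=ik(p2,fk(a.x,V)[1],V,a.x)
    if b.cost<2e-5: res.append((pit,-cl,Y,yaw,roll,z,a.x,b.x))
    if time.time()-t0>500: break
res.sort(key=lambda x:x[:2]); print(len(res))
for x in res[:30]: print(*[np.round(v,3) for v in x])
E
time OMP_NUM_THREADS=1 python3 s.py
```

```text
7
20 -0.01 -0.06 50 0 0.055 [-0.87  0.39  2.29  1.47  1.23  2.06] [-0.96  0.35  2.4   1.41  1.26  1.98]
20 -0.008 -0.18 40 0 0.057 [-1.1   0.4   2.28  1.42  1.25  2.06] [-1.21  0.36  2.37  1.34  1.29  1.99]
30 -0.01 -0.14 40 0 0.05 [-0.95  0.24  2.32  1.38  1.06  2.24] [-1.05  0.18  2.43  1.33  1.1   2.17]
30 -0.008 -0.1 50 0 0.047 [-0.89  0.3   2.24  1.29  1.12  2.24] [-0.97  0.25  2.35  1.25  1.15  2.17]
30 -0.008 -0.02 50 0 0.047 [-0.71  0.26  2.31  1.44  1.02  2.24] [-0.78  0.19  2.43  1.42  1.05  2.17]
30 -0.008 -0.14 50 0 0.047 [-0.96  0.34  2.19  1.23  1.16  2.25] [-1.05  0.28  2.3   1.19  1.19  2.17]
30 -0.008 -0.06 50 0 0.047 [-0.8   0.28  2.28  1.36  1.07  2.24] [-0.88  0.22  2.4   1.33  1.1   2.17]
real	0m57.527s
user	0m56.670s
sys	0m0.131s
```

```bash
cat >> kin.py <<'E'
_cl=clear
def clear(p,M,lift=0):
    m=_cl(p,M); P=M.apply(BODY)+p; c,n=np.cos(cab[2]),np.sin(cab[2])
    X=c*(P[:,0]-cab[0])+n*(P[:,1]-cab[1]); Y=-n*(P[:,0]-cab[0])+c*(P[:,1]-cab[1]); Z=P[:,2]-lift
    m=min(m,np.maximum.reduce([-.171+np.clip(Z-.083,0,.037)*1.0-X,.08-Z,abs(Y)-.21]).min()); return m
E
sed -i 's/range(-70,80,10),(10,20,30,40),(0,90)/range(-70,80,10),(10,15,20,25,30,40),(-30,-15,0,15,30,90)/; s/-\.18,\.2,\.04/-.18,.2,.03/; s/-\.15,Y/-.153,Y/; s/cl<\.008/cl<.006/; s/res\[:30\]/res[:24]/' s.py
time OMP_NUM_THREADS=1 python3 s.py
```

```text
61
10 -0.009 -0.18 50 15 0.058 [-1.13  0.61  2.12  1.32  1.49  2.23] [-1.22  0.6   2.2   1.25  1.5   2.16]
15 -0.008 -0.18 40 15 0.056 [-1.13  0.47  2.28  1.45  1.34 -0.91] [-1.23  0.46  2.36  1.37  1.36 -0.98]
15 -0.008 -0.18 40 0 0.059 [-1.13  0.46  2.28  1.45  1.34  1.98] [-1.23  0.45  2.36  1.37  1.36  1.91]
15 -0.008 -0.18 50 15 0.055 [-1.11  0.55  2.13  1.29  1.42 -0.85] [-1.2   0.53  2.22  1.22  1.43 -0.92]
15 -0.007 -0.18 70 -15 0.047 [-1.04  0.72  1.82  1.05  1.6   1.84] [-1.1   0.69  1.92  0.99  1.59  1.77]
15 -0.007 -0.18 50 0 0.058 [-1.11  0.54  2.13  1.29  1.42  2.04] [-1.2   0.52  2.22  1.22  1.43  1.97]
20 -0.008 -0.18 40 0 0.057 [-1.1   0.39  2.29  1.41  1.26  2.06] [-1.21  0.36  2.37  1.34  1.29  1.99]
20 -0.008 -0.18 40 15 0.053 [-1.1   0.4   2.28  1.42  1.26 -0.83] [-1.21  0.37  2.37  1.34  1.29 -0.9 ]
20 -0.008 -0.18 70 -15 0.041 [-1.02  0.67  1.84  1.02  1.53  1.88] [-1.09  0.63  1.94  0.97  1.53  1.8 ]
20 -0.007 -0.18 50 0 0.055 [-1.09  0.48  2.14  1.26  1.35  2.1 ] [-1.18  0.45  2.23  1.2   1.36  2.03]
20 -0.007 -0.18 50 15 0.051 [-1.09  0.48  2.14  1.26  1.34 
[... 730 characters left out ...]
-1.07  0.58  1.96  0.94  1.46  1.84]
25 -0.008 -0.18 40 15 0.05 [-1.07  0.34  2.28  1.37  1.18  2.4 ] [-1.17  0.3   2.38  1.31  1.21  2.33]
25 -0.007 -0.18 40 0 0.053 [-1.07  0.33  2.28  1.37  1.18  2.15] [-1.17  0.29  2.38  1.31  1.21  2.08]
25 -0.007 0.15 -60 15 0.043 [ 0.6   0.86  1.4  -1.04  1.52 -2.14] [ 0.65  0.83  1.48 -1.01  1.52 -2.07]
25 -0.007 -0.18 50 30 0.045 [-1.06  0.43  2.15  1.22  1.27  2.68] [-1.15  0.4   2.24  1.17  1.29  2.61]
25 -0.007 -0.18 50 15 0.048 [-1.06  0.43  2.15  1.22  1.27 -0.72] [-1.15  0.39  2.24  1.17  1.29 -0.79]
25 -0.007 -0.18 50 0 0.051 [-1.06  0.42  2.15  1.22  1.28  2.17] [-1.15  0.38  2.24  1.17  1.3   2.1 ]
real	4m50.883s
user	4m49.213s
sys	0m0.165s
```

```bash
cat > path.py <<'E'
from kin import *
np.set_printoptions(precision=3,suppress=True)
o=r.get_obs(); q0=o['joint_pos']
def solve(args,q): 
    p,M=pose2(*args); s=ik(p,M,V,q); return s.x,s.cost
qB,cB=solve((-.21,-.15,.045,40,25,0),np.array([-1.1,.26,2.4,1.36,1.19,-1.07])); print('B',qB,cB)
best=None
for X in (-.30,-.26,-.22,-.18):
  for Z in (.12,.16,.20):
    for pit in (25,35,45,55):
     for Y in (-.15,-.1):
      q,c=solve((X,Y,Z,40,pit,0),qB)
      if c>2e-5: continue
      cl=[min(clear(*fk(a+(b-a)*t,V)[:2]) for t in np.linspace(0,1,15)) for a,b in ((q0,q),(q,qB))]
      if best is None or min(cl)>best[0]: best=(min(cl),X,Y,Z,pit,cl,q)
print(best)
print('direct',[round(clear(*fk(q0+(qB-q0)*t,V)[:2]),3) for t in np.linspace(0,1,11)])
for dz in (.06,.1,.14,.17):
  for yaw in (40,50,60):
    q,c=solve((-.153,-.15,.053+dz,yaw,25,0),qB); print(dz,yaw,c<2e-5,q,clear(*fk(q,V)[:2],lift=dz))
E
python3 path.py
```

```text
B [-1.14   0.256  2.43   1.331  1.2   -1.075] 8.179108432822702e-05
(np.float64(0.011756204570290418), -0.3, -0.15, 0.2, 45, [np.float64(0.10457313478512034), np.float64(0.011756204570290418)], array([-1.147, -0.529,  2.396,  0.801,  1.39 , -0.239]))
direct [np.float64(0.135), np.float64(0.108), np.float64(0.091), np.float64(0.071), np.float64(0.051), np.float64(0.036), np.float64(0.03), np.float64(0.033), np.float64(0.046), np.float64(0.034), np.float64(0.012)]
0.06 40 True [-1.016  0.138  2.325  1.352  1.18  -0.828] 0.03189500792966102
0.06 50 True [-1.016  0.245  2.19   1.219  1.295 -0.833] 0.027636271089391012
0.06 60 True [-0.996  0.348  2.049  1.105  1.404 -0.839] 0.02453396936654542
0.1 40 True [-1.016  0.041  2.311  1.309  1.206 -0.712] 0.031895007929665375
0.1 50 True [-1.016  0.16   2.178  1.195  1.329 -0.739] 0.027636271089390985
0.1 60 True [-0.996  0.272  2.038  1.093  1.444 -0.76 ] 0.024533969366149294
0.14 40 True [-1.016 -0.045  2.287  1.271  1.237 -0.6  ] 0.03189500793108058
0.14 50 True [-1.016  0.083  2.156  1.174  1.366 -0.646] 0.027636271089391234
0.14 60 True [-0.996  0.203  2.017  1.085  1.485 -0.682] 0.024533969366730773
0.17 40 True [-1.016 -0.101  2.262  1.245  1.261 -0.519] 0.03189500792966227
0.17 50 True [-1.016  0.032  2.134  1.161  1.395 -0.577] 0.027636271089401587
0.17 60 True [-0.996  0.157  1.997  1.081  1.516 -0.623] 0.024533969369157832
```

```bash
cat > rel.py <<'E'
from kin import *
def rel(p,M):
    o=r.get_obs(); w=o['tool_rot']; A=R.from_quat([*w[1:],w[0]])
    return np.r_[A.inv().apply(p-o['eef_pos'])*100,(A.inv()*M).as_rotvec(degrees=True)]
E
python3 - <<'E'
from rel import *
np.set_printoptions(precision=3,suppress=True)
q0=r.get_obs()['joint_pos']
p,M=pose2(-.20,-.15,.045,40,25,0); s=ik(p,M,V,np.array([-1.1,.26,2.4,1.36,1.19,-1.07])); qB=s.x
print(qB,s.cost)
p,M=pose2(-.20,-.15,.15,40,25,0); s=ik(p,M,V,qB); print(s.x,s.cost,clear(p,M)); qP=s.x
print(p,M.as_quat(),[round(clear(*fk(q0+(qP-q0)*t,V)[:2]),3) for t in np.linspace(0,1,9)])
for t in np.linspace(0,1,7)[1:]: print(np.round(rel(*fk(q0+(qP-q0)*t,V)[:2]),1).tolist())
E
```

```text
[-1.117  0.261  2.422  1.359  1.186 -1.073] 3.0329043550201916e-16
[-1.117 -0.049  2.409  1.248  1.272 -0.742] 1.5821203660837973e-17 0.0643172709009201
[ 0.479 -0.123  0.161] [ 0.821  0.194  0.523 -0.123] [np.float64(0.135), np.float64(0.115), np.float64(0.095), np.float64(0.069), np.float64(0.051), np.float64(0.043), np.float64(0.047), np.float64(0.051), np.float64(0.064)]
[-3.8, -3.2, 1.6, -8.6, -1.3, 18.3]
[-7.2, -7.1, 2.4, -17.9, -2.7, 37.1]
[-10.3, -11.6, 2.7, -28.1, -4.0, 56.2]
[-13.0, -16.8, 2.3, -39.4, -5.0, 75.2]
[-14.9, -22.9, 1.7, -52.1, -5.4, 94.0]
[-15.7, -29.5, 1.0, -66.4, -5.1, 112.1]
```

Request:
move_arm:
  commands: [-1.9,-1.6,0.8,-4.3,-0.6,7,-1,-3,-2.5,1.3,-7,-1,15,-1,-4.5,-4,1.8,-10.5,-1.6,22,-1,-5.8,-5.5,2.1,-14,-2.1,29.5,-1,-7.2,-7.1,2.4,-17.9,-2.7,37.1,-1,-8.4,-8.8,2.5,-21.5,-3.2,44,-1,-9.4,-10.3,2.6,-25,-3.6,51,-1,-10.5,-12,2.7,-29,-4,58,-1,-11.5,-14,2.6,-33,-4.4,65,-1,-12.5,-15.8,2.4,-37,-4.8,72,-1,-13,-16.8,2.3,-39.4,-5,75.2,-1,-13,-16.8,2.3,-39.4,-5,75.2,-1]

```text
t: 4.25
eef_pos: [0.4844, -0.0039, 0.2135]
tool_rot: [-0.1, 0.679, 0.558, 0.466]
ft_force: [-0.2, -0.1, 0.7]
grip_width: 0.0006
grasp_force: 0.0
```

```bash
python3 - <<'E'
from rel import *
np.set_printoptions(precision=3,suppress=True)
q0=r.get_obs()['joint_pos']; print(q0, r.get_obs()['eef_pos'])
p,M=pose2(-.20,-.15,.15,40,25,0); qP=ik(p,M,V,np.array([-1.117,-.049,2.4,1.25,1.27,-.74])).x
for t in np.linspace(0,1,5)[1:]: print(np.round(rel(*fk(q0+(qP-q0)*t,V)[:2]),1).tolist())
E
```

```text
[-0.813  0.013  2.135  1.01   1.371 -1.037] [ 0.484 -0.004  0.214]
[-5.1, 3.1, -1.0, -5.7, 0.1, 9.8]
[-7.4, 2.8, -2.3, -11.5, 0.6, 19.6]
[-9.6, 2.4, -3.8, -17.4, 1.4, 29.3]
[-11.9, 1.8, -5.2, -23.5, 2.6, 39.0]
```

```bash
python3 - <<'E'
from rel import *
np.set_printoptions(precision=4,suppress=True)
o=r.get_obs()
S=[([1.1755,.2074,1.5429,0,1.3935,-.1505],[.1391,.5572,.2293]),([.1574,-.185,1.7313,-.0001,1.5936,-1.1676],[.3999,.1507,.3312]),([-.2321,-.2341,1.8604,.5075,1.6354,-1.5527],[.398,.1524,.3288]),(o['joint_pos'],o['eef_pos'])]
w=o['tool_rot']; A=R.from_quat([*w[1:],w[0]]); B=fk(o['joint_pos'],V)[1]; print((A.inv()*B).as_rotvec(degrees=True),A.as_matrix())
for q,p in S: print(fk(q,V)[0]-p)
s=least_squares(lambda v:np.concatenate([fk(q,v)[0]-p for q,p in S]+[1e-3*(v-np.array(V))]),V); print(s.x)
for q,p in S: print(fk(q,s.x)[0]-p)
E
```

```text
[ 0. -0.  0.] [[-0.0568  0.8514  0.5215]
 [ 0.6644 -0.3576  0.6563]
 [ 0.7452  0.3838 -0.5453]]
[0.0007 0.0003 0.0002]
[-0.0046 -0.0012 -0.0002]
[ 0.0044 -0.      0.0001]
[ 0.0308 -0.0288 -0.0112]
[ 0.2825  0.4552  0.4995  0.3168  0.0862 -0.      0.0001  0.0941]
[ 0. -0. -0.]
[-0.  0.  0.]
[ 0. -0. -0.]
[0. 0. 0.]
```

```bash
sed -i 's/^V=.*/V=[.2825,.4552,.4995,.3168,.0862,0,.0001,.0941]/' kin.py
sed -i 's/range(-70,80,10),(10,15,20,25,30,40),(-30,-15,0,15,30,90)/range(-70,80,10),(0,10,15,20,25),(0,)/' s.py
time OMP_NUM_THREADS=1 python3 s.py
```

```text
72
0 -0.014 -0.03 10 0 0.067 [-0.32  0.94  2.32  2.88  1.68  1.54] [-0.35  1.03  2.38  2.84  1.83  1.49]
0 -0.014 -0.06 -10 0 0.067 [ 0.05  0.9   2.25  3.6   1.58 -1.57] [ 0.11  0.96  2.3   3.67  1.68 -1.51]
0 -0.014 0.0 20 0 0.067 [-0.44  0.93  2.31  2.59  1.65  1.52] [-0.49  1.02  2.37  2.52  1.77  1.43]
0 -0.014 -0.12 -30 0 0.067 [0.17 0.87 2.13 4.08 1.49 1.46] [0.24 0.91 2.19 4.14 1.55 1.53]
0 -0.014 -0.09 -20 0 0.067 [0.13 0.88 2.2  3.86 1.53 1.53] [0.2  0.93 2.25 3.92 1.6  1.6 ]
0 -0.014 0.03 30 0 0.067 [-0.51  0.91  2.27  2.34  1.59  1.55] [-0.57  0.98  2.33  2.27  1.69  1.44]
0 -0.014 -0.06 0 0 0.067 [-0.19  0.93  2.31  3.19  1.67  1.57] [-0.18  1.02  2.37  3.2   1.81  1.58]
0 -0.014 -0.03 0 0 0.067 [-0.06  0.92  2.29  3.32  1.63  1.58] [-0.02  0.99  2.34  3.36  1.76  1.61]
0 -0.014 0.0 10 0 0.067 [-0.19  0.93  2.3   3.01  1.66  1.56] [-0.18  1.01  2.36  3.02  1.8   1.54]
0 -0.01 -0.06 -20 0 0.067 [0.22 0.88 2.16 3.95 1.5  1.5 ] [0.3  0.92 2.21 4.02 1.56 1.56]
0 -0.009 0.03 20 0 0.067 [-0.31  0.92  2.29  2.72  1.64  1.54] [-0.33  1.01  2.35  2.69  1.77  1.48]
0 -0.008 0.06 30
[... 614 characters left out ...]
 [-0.5   0.71  2.33  2.34  1.32  1.65] [-0.55  0.77  2.41  2.3   1.42  1.54]
10 -0.017 -0.12 -30 0 0.063 [0.16 0.7  2.19 4.11 1.25 1.36] [0.22 0.73 2.26 4.15 1.31 1.44]
10 -0.013 0.0 30 0 0.063 [-0.61  0.71  2.33  2.23  1.33  1.65] [-0.69  0.77  2.41  2.17  1.42  1.54]
10 -0.01 -0.06 -20 0 0.063 [0.21 0.7  2.22 3.98 1.25 1.41] [0.28 0.73 2.28 4.03 1.31 1.47]
10 -0.008 -0.09 -10 0 0.063 [-0.07  0.71  2.35  3.48  1.32 -1.6 ] [-0.04  0.77  2.41  3.51  1.44 -1.55]
10 -0.007 0.06 30 0 0.063 [-0.38  0.71  2.32  2.46  1.31  1.64] [-0.41  0.77  2.4   2.44  1.42  1.55]
15 -0.02 -0.06 -10 0 0.061 [0.03 0.6  2.34 3.62 1.13 1.48] [0.09 0.64 2.41 3.65 1.23 1.52]
real	0m52.304s
user	0m50.767s
sys	0m0.080s
```

```bash
cat > path.py <<'E'
from rel import *
np.set_printoptions(precision=3,suppress=True)
q0=r.get_obs()['joint_pos']; YW=(-.03,0)
def sv(X,Y,Z,yaw,pit,q):
    s=ik(*pose2(X,Y,Z,yaw,pit,0),V,q); return s.x,s.cost<1e-6
qB,c=sv(-.2,-.03,.055,0,10,[-.02,.77,2.4,3.3,1.45,-1.58]); print('B',qB,c)
for yaw in (0,10,20,30):
  for dz in (0,.06,.12,.17):
    q,c=sv(-.153,-.03,.063+dz,yaw,10,qB); q2,c2=sv(-.20,-.03,.055+dz,yaw,10,qB); print('lift',yaw,dz,c,q,c2)
    if yaw==0 and not c:
      for pit in (0,-10): print('   ',pit,sv(-.153,-.03,.063+dz,yaw,pit,qB))
best=[]
for X in (-.26,-.23,-.2):
  for Z in (.1,.13,.16):
    for pit in (-20,-10,0,10,20):
     for yaw in (0,15,30,45):
      q,c=sv(X,-.03,Z,yaw,pit,qB)
      if not c: continue
      cl=[min(clear(*fk(a+(b-a)*t,V)[:2]) for t in np.linspace(0,1,15)) for a,b in ((q0,q),(q,qB))]
      best.append((min(cl),X,Z,pit,yaw,cl,q))
best.sort(key=lambda b:-b[0]); [print(b) for b in best[:3]]
print('direct',[round(clear(*fk(q0+(qB-q0)*t,V)[:2]),3) for t in np.linspace(0,1,11)])
E
python3 path.py
```

```text
B [-0.022  0.773  2.42   3.353  1.447 -1.56 ] True
lift 0 0 True [-0.063  0.711  2.355  3.316  1.322 -1.584] True
lift 0 0.06 True [-0.063  0.465  2.418  3.328  1.142 -1.619] False
lift 0 0.12 False [-0.021  0.223  2.43   3.441  0.924 -1.717] False
    0 (array([-0.059,  0.461,  2.428,  3.323,  1.323, -1.616]), np.True_)
    -10 (array([-0.063,  0.706,  2.357,  3.312,  1.667, -1.584]), np.True_)
lift 0 0.17 False [-0.013  0.005  2.43   3.532  0.71  -1.831] False
    0 (array([-0.008,  0.278,  2.43 ,  3.424,  1.165, -1.688]), np.False_)
    -10 (array([-0.063,  0.502,  2.41 ,  3.311,  1.52 , -1.61 ]), np.True_)
lift 10 0 True [-0.317  0.721  2.391  2.883  1.367 -1.563] False
lift 10 0.06 False [-0.291  0.509  2.43   2.909  1.22  -1.526] False
lift 10 0.12 False [-0.218  0.233  2.43   3.003  0.919 -1.514] False
lift 10 0.17 False [-0.23  -0.072  2.43   2.897  0.556 -1.402] False
lift 20 0 True [-0.552  0.717  2.38   2.47   1.362 -1.543] False
lift 20 0.06 False [-0.559  0.484  2.43   2.418  1.232 -1.417] False
lift 20 0.12 False [-0.586  0.229  2.43   2.258  1.062 -1.188] False
lift 20
[... 388 characters left out ...]
float64(0.04319234091132629), np.float64(0.03317634905100508)], array([-1.104,  0.561,  2.43 ,  1.488,  1.583, -1.421]))
(np.float64(0.029597930409915867), -0.26, 0.1, 10, 45, [np.float64(0.039913582495734644), np.float64(0.029597930409915867)], array([-1.081,  0.563,  2.426,  1.484,  1.407, -1.417]))
(np.float64(0.028696678564590027), -0.23, 0.16, 0, 45, [np.float64(0.04319234091132629), np.float64(0.028696678564590027)], array([-1.012,  0.56 ,  2.374,  1.579,  1.569, -1.364]))
direct [np.float64(0.043), np.float64(0.028), np.float64(0.016), np.float64(0.009), np.float64(0.006), np.float64(0.009), np.float64(0.021), np.float64(0.041), np.float64(0.036), np.float64(0.006), np.float64(0.035)]
```

```bash
cat > path2.py <<'E'
from rel import *
np.set_printoptions(precision=3,suppress=True)
q0=r.get_obs()['joint_pos']
def sv(X,Y,Z,yaw,pit,q):
    s=ik(*pose2(X,Y,Z,yaw,pit,0),V,q); return s.x,s.cost<1e-6
qB,c=sv(-.2,.015,.055,30,10,[-.6,.77,2.4,2.3,1.45,-1.58]); print('B',qB,c,clear(*fk(qB,V)[:2]))
for dz in (0,.06,.12,.18):
    for Y in(.015,):
      q,c=sv(-.153,Y,.063+dz,30,10,qB); print(dz,c,q,clear(*fk(q,V)[:2],lift=dz))
best=[]
for X in (-.23,-.2,-.18):
  for Z in (.11,.13,.16):
    for pit in (0,10,20):
     for yaw in (30,40,50):
      q,c=sv(X,.015,Z,yaw,pit,qB)
      if not c: continue
      cl=[min(clear(*fk(a+(b-a)*t,V)[:2]) for t in np.linspace(0,1,15)) for a,b in ((q0,q),(q,qB))]
      best.append((min(cl),X,Z,pit,yaw,cl,q))
best.sort(key=lambda b:-b[0]); [print(b) for b in best[:3]]
q=best[0][-1]
for t in np.linspace(0,1,5)[1:]: print(np.round(rel(*fk(q0+(q-q0)*t,V)[:2]),1).tolist())
E
python3 path2.py
```

```text
B [-0.623  0.768  2.412  2.235  1.42  -1.601] True 0.03316554002655836
0 True [-0.552  0.706  2.332  2.284  1.328 -1.491] 0.016926726812446086
0.06 True [-0.552  0.47   2.392  2.242  1.215 -1.35 ] 0.020478247619307832
0.12 True [-0.552  0.22   2.428  2.165  1.088 -1.16 ] 0.0204782447445484
0.18 False [-0.553 -0.019  2.43   2.037  0.969 -0.92 ] 0.019486841463864535
(np.float64(0.03316554002655836), -0.2, 0.11, 0, 30, [np.float64(0.03334452979986595), np.float64(0.03316554002655836)], array([-0.644,  0.791,  2.414,  2.208,  1.608, -1.622]))
(np.float64(0.030229024134612377), -0.2, 0.13, 20, 40, [np.float64(0.04112911398239388), np.float64(0.030229024134612377)], array([-0.694,  0.202,  2.427,  1.757,  1.066, -1.033]))
(np.float64(0.029544957534357104), -0.23, 0.16, 20, 50, [np.float64(0.04319234091132629), np.float64(0.029544957534357104)], array([-0.807,  0.114,  2.393,  1.456,  1.218, -0.893]))
[3.0, -0.6, 5.2, -6.7, 15.7, 7.3]
[3.5, -0.3, 8.0, -16.9, 25.7, 16.4]
[0.7, -0.6, 9.5, -29.0, 28.6, 26.3]
[-5.0, -3.0, 10.1, -41.2, 23.5, 35.8]
```

Request:
move_arm:
  commands: [1.5,-0.3,2.6,-3.3,7.8,3.6,-1,3.0,-0.6,5.2,-6.7,15.7,7.3,-1,3.3,-0.5,6.6,-12,21,12,-1,3.5,-0.3,8.0,-16.9,25.7,16.4,-1,2.3,-0.4,8.8,-23,27.2,21,-1,0.7,-0.6,9.5,-29,28.6,26.3,-1,-2,-1.7,9.9,-35,26.2,31,-1,-5,-3,10.1,-41.2,23.5,35.8,-1,-5,-3,10.1,-41.2,23.5,35.8,-1,-5,-3,10.1,-41.2,23.5,35.8,-1,-5,-3,10.1,-41.2,23.5,35.8,-1]

```text
t: 5.35
eef_pos: [0.5165, 0.0388, 0.1123]
tool_rot: [-0.101, 0.697, 0.104, 0.702]
ft_force: [-0.7, -0.4, 0.0]
grip_width: 0.0006
grasp_force: 0.0
```

```bash
python3 - <<'E'
from rel import *
np.set_printoptions(precision=3,suppress=True)
o=r.get_obs(); print(o['t'],o['joint_pos'],o['eef_pos'],o['ft_force'])
c=cap('wrist','w2.png')
for q in ['lip_mid','pointer_tip','flux','spool','mouse']: 
    l=spotter.landmark_of(q,'wrist'); print(q,[(x['xy'],round(x['p'],2)) for x in l[:2]])
# predicted
print(proj(c,[W(-.166,0,.08),W(-.171,.21,.083),W(-.171,-.21,.083),W(-.145,.2145,.24)]))
for P in ((-.2,.015,.055,30,10,0),(-.153,.015,.058,30,10,0)): print(P,np.round(rel(*pose2(*P)),1).tolist())
E
```

```text
5.35 [-0.644  0.786  2.408  2.206  1.608 -1.619] [0.517 0.039 0.112] [-0.695 -0.371  0.027]
lip_mid [([324.2, 275.0], 0.9)]
pointer_tip [([110.0, 66.8], 0.64)]
flux []
spool [([108.3, 64.8], 0.52)]
mouse [([58.7, 316.1], 0.73)]
[[321.28  297.799]
 [104.932 236.539]
 [699.417 378.101]
 [109.46   56.937]]
(-0.2, 0.015, 0.055, 30, 10, 0) [-5.2, -0.2, -0.1, 0.1, -10.2, 0.2]
(-0.153, 0.015, 0.058, 30, 10, 0) [-4.9, 2.1, 4.0, 0.1, -10.2, 0.2]
```

View pics/w2.png

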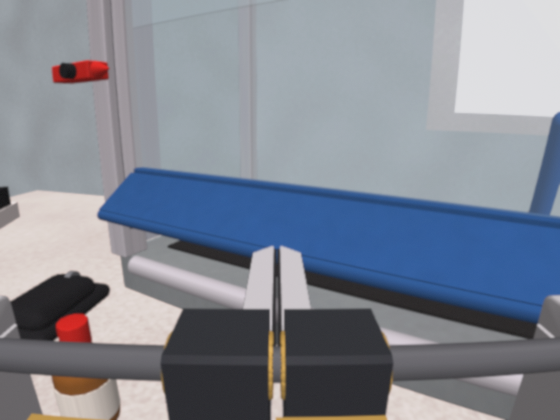

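The wrist view shows the lip from its left corner at (100,214) to the right, the pointer tip at (109,68), the bottle at (75,370) and the mouse at (60,300). I'll refit the cabinet pose using all the views.

```bash
python3 - <<'E'
from rel import *
np.set_printoptions(precision=4,suppress=True)
C={n:cap(n) for n in ['side','top','wrist']}
lm=[('side',(260.1,227.6)),('top',(278.1,235.5)),('wrist',(324.2,275))]; tp=[('side',(222.7,126.4)),('top',(189.4,202.4)),('wrist',(109.5,67.5))]
co=[('wrist',(101,215),1,.081),('top',(198,219),1,.083),('top',(365,253.5),-1,.083),('side',(221,153),1,.083),('side',(306,303.5),-1,.083)]
print('lip tri',tri([(C[n],u) for n,u in lm]),'tip tri',tri([(C[n],u) for n,u in tp]))
def Wx(x,X,Y,Z):
    c,n=np.cos(x[2]),np.sin(x[2]); return [x[0]+c*X-n*Y,x[1]+n*X+c*Y,Z]
f=lambda x:np.concatenate([proj(C[n],Wx(x,-.166,0,.08))[0]-u for n,u in lm]+[proj(C[n],Wx(x,x[4],.2145,x[3]))[0]-u for n,u in tp]+[proj(C[n],Wx(x,-.171,s*.21,z))[0]-u for n,u,s,z in co])
s=least_squares(f,[.729,-.014,-.235,.24,-.145],loss='soft_l1',f_scale=2); print(s.x); print(f(s.x).reshape(-1,2))
E
```

```text
lip tri [0.5604 0.0241 0.0964] tip tri [0.6311 0.2247 0.2297]
[ 0.7291 -0.0139 -0.226   0.2291 -0.1456]
[[ 3.1935 -1.013 ]
 [ 1.2295 -0.9993]
 [-0.5266 19.7616]
 [ 1.0537 -0.7544]
 [-2.0083 -2.4921]
 [-1.2905  0.3775]
 [ 3.7213 22.7756]
 [-0.6764  0.9482]
 [-3.3667 -0.6338]
 [ 0.042   4.9647]
 [ 0.0033 -0.101 ]]
```

```bash
python3 - <<'E'
from rel import *
np.set_printoptions(precision=4,suppress=True)
C={n:cap(n) for n in ['side','top','wrist']}
lm=[('side',(260.1,227.6)),('top',(278.1,235.5)),('wrist',(324.2,275))]; tp=[('side',(222.7,126.4)),('top',(189.4,202.4)),('wrist',(109.5,67.5))]
co=[('wrist',(101,215),1,.001),('top',(198,219),1,.003),('top',(365,253.5),-1,.003),('side',(221,153),1,.003),('side',(306,303.5),-1,.003)]
def Wx(x,X,Y,Z):
    c,n=np.cos(x[2]),np.sin(x[2]); return [x[0]+c*X-n*Y,x[1]+n*X+c*Y,Z]
f=lambda x:np.concatenate([proj(C[n],Wx(x,-.166,0,x[5]))[0]-u for n,u in lm]+[proj(C[n],Wx(x,x[4],.2145,x[3]))[0]-u for n,u in tp]+[proj(C[n],Wx(x,-.171,s*.21,z+x[5]))[0]-u for n,u,s,z in co])
s=least_squares(f,[.729,-.014,-.235,.24,-.145,.08],loss='soft_l1',f_scale=2); print(s.x); print(f(s.x).reshape(-1,2))
# cabinet base front top edge & bench: wrist check with known things: base left foot, mouse
print('base top edge left end', proj(C['wrist'],[Wx(s.x,-.13,.235,.045),Wx(s.x,-.13,.26,0),Wx(s.x,-.13,.0,.045)]))
c=C['wrist']; T=np.linalg.inv(np.array(imaging.capture('wrist')['hand_eye'])); 
o=r.get_obs(); w=o['tool_rot']; A=R.from_quat([*w[1:],w[0]]); print('tip px',proj(c,o['eef_pos']+A.apply([.008,0,.025])), A.apply([0,0,1]))
E
```

```text
[ 0.7245 -0.0157 -0.2351  0.2286 -0.1445  0.0965]
[[ 1.8981 -1.5552]
 [ 1.3582 -0.0248]
 [ 0.7162 -2.4337]
 [ 0.9982  0.0715]
 [-1.4185 -1.8961]
 [-0.9122  0.1898]
 [ 0.6022  5.5858]
 [-1.4457  0.9815]
 [-2.3285  1.3462]
 [-1.1123  3.1366]
 [-1.4384  0.9068]]
base top edge left end [[128.0782 254.5986]
 [118.6902 287.0338]
 [341.0107 318.0728]]
tip px [[276.2614 249.3032]] [0.9588 0.2839 0.0012]
```

```bash
python3 -c "
import cv2;i=cv2.imread('pics/w2.png')[150:400,60:360];cv2.imwrite('pics/w2c.png',cv2.resize(i,None,fx=2.4,fy=2.4,interpolation=3))"
```

```text
(no output)
```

View pics/w2c.png

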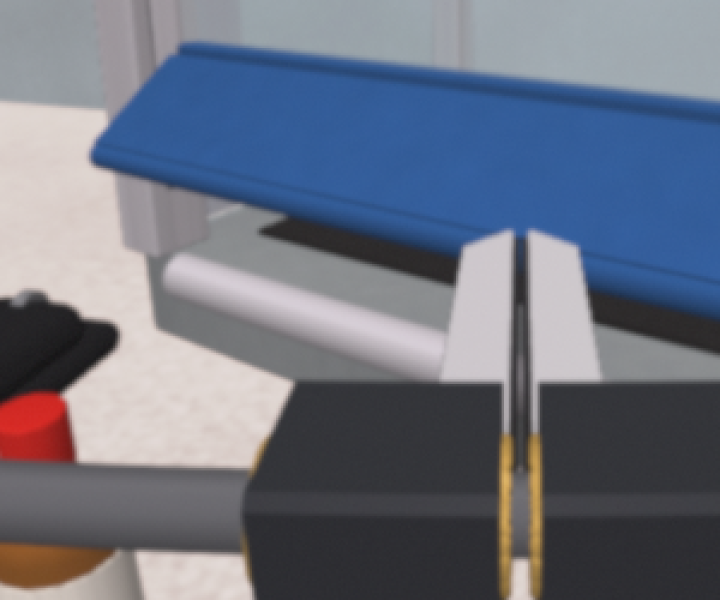

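```bash
sed -i 's/^cab=.*/cab=np.array([.7245,-.0157,-.2351])/' kin.py; python3 - <<'E'
from rel import *
np.set_printoptions(precision=3,suppress=True)
q=r.get_obs()['joint_pos']
for P in ((-.2,.015,.065,30,5,0),(-.15,.015,.072,30,5,0),(-.15,.015,.082,30,5,0),(-.15,.015,.14,30,5,0),(-.15,.015,.212,30,5,0),(-.15,.015,.18,30,5,0),(-.20,.015,.18,30,5,0),(-.20,.015,.15,30,5,0)):
    p,M=pose2(*P); s=ik(p,M,V,q); print(P,s.cost<1e-6,s.x,round(clear(p,M,lift=.016+max(0,P[2]-.082)),3),np.round(rel(p,M),2).tolist())
E
```

```text
(-0.2, 0.015, 0.065, 30, 5, 0) True [-0.659  0.856  2.396  2.199  1.548 -1.661] 0.033 [-4.31, -0.07, -0.52, 0.04, -5.07, 0.01]
(-0.15, 0.015, 0.072, 30, 5, 0) True [-0.575  0.784  2.315  2.275  1.456 -1.538] 0.011 [-3.61, 2.43, 3.81, 0.04, -5.07, 0.01]
(-0.15, 0.015, 0.082, 30, 5, 0) True [-0.575  0.747  2.328  2.272  1.44  -1.52 ] 0.018 [-2.61, 2.43, 3.81, 0.04, -5.07, 0.01]
(-0.15, 0.015, 0.14, 30, 5, 0) True [-0.575  0.52   2.391  2.249  1.336 -1.391] 0.018 [3.19, 2.43, 3.82, 0.04, -5.07, 0.01]
(-0.15, 0.015, 0.212, 30, 5, 0) False [-0.579  0.223  2.43   2.171  1.186 -1.171] 0.018 [10.39, 2.43, 3.83, 0.04, -5.07, 0.01]
(-0.15, 0.015, 0.18, 30, 5, 0) True [-0.575  0.352  2.422  2.218  1.252 -1.279] 0.018 [7.19, 2.43, 3.82, 0.04, -5.07, 0.01]
(-0.2, 0.015, 0.18, 30, 5, 0) False [-0.714  0.452  2.43   2.014  1.424 -1.33 ] 0.068 [7.19, -0.07, -0.51, 0.04, -5.07, 0.01]
(-0.2, 0.015, 0.15, 30, 5, 0) False [-0.696  0.58   2.43   2.082  1.472 -1.452] 0.068 [4.19, -0.07, -0.51, 0.04, -5.07, 0.01]
```

Request:
move_arm:
  commands: [-1.5,0,-0.2,0,0,0,-1,-3,0,-0.5,0,0,0,-1,-4.2,0,-0.5,0,0,0,-1,-4.2,0,-0.5,0,0,0,-1,-4.2,0,-0.5,0,0,0,-1,-4.1,0.8,0.9,0,0,0,-1,-4,1.6,2.3,0,0,0,-1,-3.8,2.4,3.8,0,0,0,-1,-3.8,2.4,3.8,0,0,0,-1,-3.8,2.4,3.8,0,0,0,-1]

```text
t: 7.0
eef_pos: [0.5578, 0.0276, 0.0731]
tool_rot: [-0.102, 0.699, 0.102, 0.701]
ft_force: [-0.2, 0.3, 0.2]
grip_width: 0.0002
grasp_force: 0.0
```

```bash
python3 - <<'E'
from rel import *
np.set_printoptions(precision=3,suppress=True)
o=r.get_obs(); print(o['t'],o['joint_pos'],o['eef_pos'],o['ft_force'])
c=cap('wrist','w3.png')
E
```

```text
7.0 [-0.578  0.888  2.277  2.275  1.588 -1.59 ] [0.558 0.028 0.073] [-0.18   0.306  0.228]
```

View pics/w3.png

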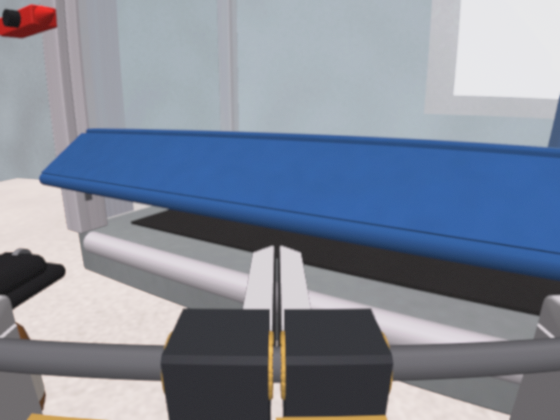

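The fingertips are at (277,245), just below the lip edge at (277,222). I'll raise slowly until they touch.

Request:
move_arm:
  commands: [0.4,0,0,0,0,0,-1,0.8,0,0,0,0,0,-1,1.2,0,0,0,0,0,-1,1.6,0,0,0,0,0,-1,2,0,0,0,0,0,-1,2.3,0,0,0,0,0,-1,2.5,0,0,0,0,0,-1,2.5,0,0,0,0,0,-1]

```text
t: 7.85
eef_pos: [0.558, 0.027, 0.0975]
tool_rot: [-0.101, 0.699, 0.101, 0.7]
ft_force: [-1.6, -0.3, -1.4]
grip_width: 0.0003
grasp_force: 0.9
```

```bash
cat > look.py <<'E'
import sys
from rel import *
np.set_printoptions(precision=4,suppress=True)
o=r.get_obs(); print(o['t'],o['joint_pos'],o['eef_pos'],o['ft_force'])
C={};L={}
for n in ['side','top','wrist']:
    C[n]=cap(n,(sys.argv[1] if n=='wrist' else None) and sys.argv[1])
    for q in ['lip_mid','pointer_tip']:
        l=spotter.landmark_of(q,n)
        if l: L[n,q]=l[0]['xy']; print(n,q,l[0]['xy'],round(l[0]['p'],2))
# heights with known X,Y lines
for q,X,Y in (('lip_mid',-.166,0),('pointer_tip',-.1445,.2145)):
    o=[(n,L[n,q]) for n in C if (n,q) in L]
    if o:
        print(q,'tri',tri([(C[n],u) for n,u in o]) if len(o)>1 else '')
        for n,u in o:
            s=least_squares(lambda z:proj(C[n],W(X,Y,z[0]))[0]-u,[.15]); print('   ',n,s.x,s.fun)
E
python3 look.py w4.png
```

```text
7.85 [-0.5782  0.8014  2.3112  2.2755  1.5533 -1.5489] [0.558  0.027  0.0975] [-1.5905 -0.2561 -1.3541]
side lip_mid [259.0, 228.3] 0.59
side pointer_tip [222.2, 130.2] 0.82
top lip_mid [279.1, 233.2] 0.45
top pointer_tip [188.1, 202.6] 0.83
wrist lip_mid [285.5, 265.7] 0.73
wrist pointer_tip [56.6, 43.7] 0.71
lip_mid tri [0.5603 0.023  0.1059]
    side [0.0775] [ 3.1156 -0.1947]
    top [0.1486] [ 0.1784 -0.0145]
    wrist [0.1055] [1.98   0.0213]
pointer_tip tri [0.628  0.2232 0.2295]
    side [0.2121] [ 2.1433 -0.4289]
    top [0.2146] [ 0.9833 -1.0301]
    wrist [0.231] [-0.2898  0.0257]
```

View pics/w4.png

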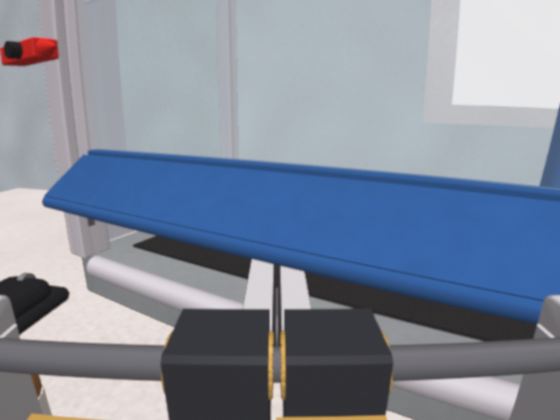

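The tips are now hidden under the lip and in light contact, so the lip stands at about TCP z + 8 mm. Now I'll ease the window up.

Request:
move_arm:
  commands: [0.3,0,0,0,0,0,-1,0.8,0,0,0,0,0,-1,1.3,0,0,0,0,0,-1,1.8,0,0,0,0,0,-1,2.3,0,0,0,0,0,-1,2.8,0,0,0,0,0,-1,3.3,0,0,0,0,0,-1,3.8,0,0,0,0,0,-1,4.3,0,0,0,0,0,-1,4.8,0,0,0,0,0,-1,5.3,0,0,0,0,0,-1,5.8,0,0,0,0,0,-1]

```text
t: 9.5
eef_pos: [0.558, 0.027, 0.1557]
tool_rot: [-0.101, 0.699, 0.101, 0.7]
ft_force: [2.4, 1.0, -3.1]
grip_width: 0.0
grasp_force: 1.7
```

```bash
python3 - <<'E'
from rel import *
np.set_printoptions(precision=3,suppress=True)
o=r.get_obs(); q=o['joint_pos']; print(q,o['eef_pos'])
w=o['tool_rot']; A=R.from_quat([*w[1:],w[0]])
for dz in (.03,.05,.065):
  for up in (0,4,8):
    M=E_('y',0)*A*E_('y',np.deg2rad(up)); zt=M.apply([0,0,1])
    p=o['eef_pos']+.025*A.apply([0,0,1])+[0,0,dz]-.025*zt
    s=ik(p,M,V,q); print(dz,up,zt[2],s.cost<1e-6,s.x[2],rel(p,M))
E
python3 look.py w5.png | grep -v side
```

```text
[-0.578  0.578  2.38   2.267  1.454 -1.431] [0.558 0.027 0.156]
0.03 0 0.0011697216856997646 True 2.4074895907910627 [3.    0.    0.004 0.    0.    0.   ]
0.03 4 0.07092329750978713 True 2.3847089615382653 [2.826 0.    0.01  0.    4.    0.   ]
0.03 8 0.1403313421575917 True 2.3555415934625406 [ 2.652  0.     0.028  0.     8.    -0.   ]
0.05 0 0.0011697216856997646 True 2.4221347989048136 [5.    0.001 0.006 0.    0.    0.   ]
0.05 4 0.07092329750978713 True 2.402729697917608 [4.826 0.001 0.012 0.    4.    0.   ]
0.05 8 0.1403313421575917 True 2.3764985259966145 [ 4.652  0.001  0.03   0.     8.    -0.   ]
0.065 0 0.0011697216856997646 False 2.429999999998903 [6.5   0.001 0.008 0.    0.    0.   ]
0.065 4 0.07092329750978713 True 2.4143912449148717 [6.326 0.001 0.014 0.    4.    0.   ]
0.065 8 0.1403313421575917 True 2.3905446989517745 [ 6.152  0.001  0.032  0.     8.    -0.   ]
9.5 [-0.5783  0.5784  2.3799  2.2672  1.4536 -1.4307] [0.558  0.027  0.1557] [ 2.3751  0.9965 -3.0904]
top lip_mid [278.7, 233.1] 0.66
top pointer_tip [188.6, 201.8] 0.75
wrist lip_mid [285.1, 263.4] 0.83
wrist pointer_tip [65.3, 118.5] 0.97
lip_mid tri [0.559  0.0244 0.1667]
    top [0.1514] [ 0.5678 -0.046 ]
    wrist [0.1649] [2.1584 0.0227]
pointer_tip tri [0.6272 0.2229 0.2321]
    top [0.2164] [ 0.3454 -0.3618]
    wrist [0.2322] [-1.249   0.1489]
```

Request:
move_arm:
  commands: [0.4,0,0,0,0,0,-1,0.9,0,0,0,0,0,-1,1.4,0,0,0,0,0,-1,1.9,0,0,0,0,0,-1,2.4,0,0,0,0,0,-1,2.9,0,0,0,0,0,-1,3.4,0,0,0,0,0,-1,3.9,0,0,0,0,0,-1,4.4,0,0,0,0,0,-1,4.9,0,0,0,0,0,-1,5.3,0,0,0,0,0,-1,5.5,0,0,0,0,0,-1]

```text
t: 11.15
eef_pos: [0.5579, 0.027, 0.211]
tool_rot: [-0.101, 0.699, 0.102, 0.701]
ft_force: [1.6, -0.5, -3.3]
grip_width: 0.0006
grasp_force: 1.5
```

```bash
python3 look.py w6.png; python3 -c "
import cv2;i=cv2.imread('pics/w6.png')[120:300,0:240];cv2.imwrite('pics/w6c.png',cv2.resize(i,None,fx=3.3,fy=3.3,interpolation=2))"
```

```text
11.15 [-0.5785  0.3486  2.4252  2.2418  1.3378 -1.286 ] [0.5579 0.027  0.211 ] [ 1.6458 -0.5095 -3.2742]
side lip_mid [259.2, 213.3] 0.67
side pointer_tip [223.7, 130.0] 0.74
top lip_mid [279.9, 229.8] 0.66
top pointer_tip [189.0, 199.9] 0.85
wrist lip_mid [285.6, 263.8] 0.66
lip_mid tri [0.5595 0.0219 0.2212]
    side [0.2038] [ 1.9832 -0.1238]
    top [0.2165] [-0.8901  0.0722]
    wrist [0.2198] [1.9627 0.0216]
pointer_tip tri [0.6366 0.2289 0.2067]
    side [0.2116] [ 0.6625 -0.1326]
    top [0.2258] [-0.7943  0.8321]
```

View pics/w6c.png

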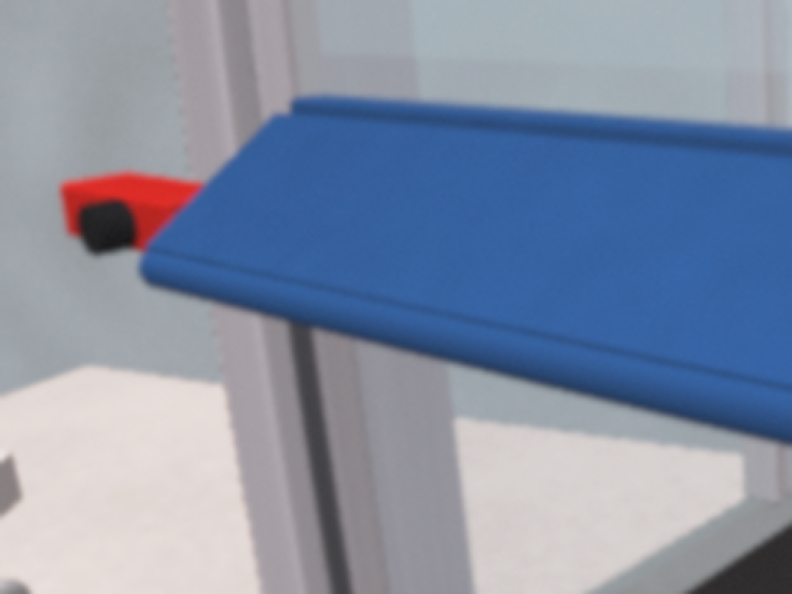

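Request:
move_arm:
  commands: [0.4,0,0,0,0,0,-1,0.8,0,0,0,0,0,-1,1.1,0,0,0,0,0,-1,1.25,0,0,0,0,0,-1,1.25,0,0,0,0,0,-1,1.25,0,0,0,0,0,-1,1.25,0,0,0,0,0,-1]

```text
t: 12.3
eef_pos: [0.5579, 0.027, 0.2233]
tool_rot: [-0.102, 0.699, 0.102, 0.701]
ft_force: [-0.9, 0.1, -0.7]
grip_width: 0.0004
grasp_force: 0.1
```

Request:
move_arm:
  commands: [-0.3,0,0,0,0,0,-1,-1,0,0,0,0,0,-1,-2,0,0,0,0,0,-1,-4,0,0,0,0,0,-1,-6,0,0,0,0,0,-1,-7.5,0,0,0,0,0,-1,-7.5,0,0,0,0,0,-1,-7.5,0,0,0,0,0,-1]

```text
t: 13.1
eef_pos: [0.558, 0.027, 0.1473]
tool_rot: [-0.102, 0.7, 0.101, 0.7]
ft_force: [-0.5, -0.3, -0.1]
grip_width: 0.0003
grasp_force: 0.0
```

```bash
python3 look.py w7.png; python3 - <<'E'
import cv2;i=cv2.imread('pics/w7.png')[0:240,0:320];cv2.imwrite('pics/w7c.png',cv2.resize(i,None,fx=2.5,fy=2.5,interpolation=2))
E
```

```text
13.1 [-0.5783  0.6116  2.3713  2.2694  1.4692 -1.4485] [0.558  0.027  0.1473] [-0.5393 -0.3258 -0.1085]
side lip_mid [257.0, 211.1] 0.76
side pointer_tip [223.0, 128.1] 0.55
top lip_mid [277.5, 230.0] 0.52
top pointer_tip [189.6, 201.3] 0.68
wrist lip_mid [286.6, 100.7] 0.95
wrist pointer_tip [64.6, 110.4] 0.64
lip_mid tri [0.5579 0.0249 0.2327]
    side [0.2212] [ 4.0379 -0.252 ]
    top [0.2164] [ 1.5103 -0.1224]
    wrist [0.2329] [2.3044 0.0208]
pointer_tip tri [0.6308 0.2226 0.2314]
    side [0.2215] [ 0.97   -0.1941]
    top [0.2128] [-0.3811  0.3993]
    wrist [0.2312] [-1.5008  0.1729]
```

View pics/w7c.png

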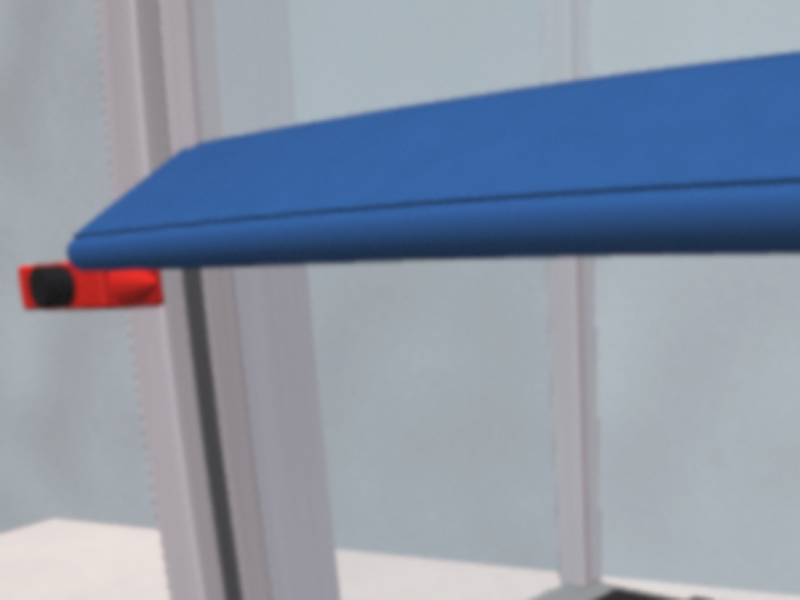

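```bash
python3 - <<'E'
import cv2,numpy as np
f=lambda n,r,c:cv2.resize(cv2.imread(f'pics/{n}.png')[r:r+50,c:c+66],None,fx=6,fy=6,interpolation=2)
cv2.imwrite('pics/cmp.png',np.vstack([np.hstack([f('w5',95,0),f('w7',90,20)]),np.hstack([f('w2',45,50),f('w4',20,0)])]))
E
```

```text
(no output)
```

View pics/cmp.png

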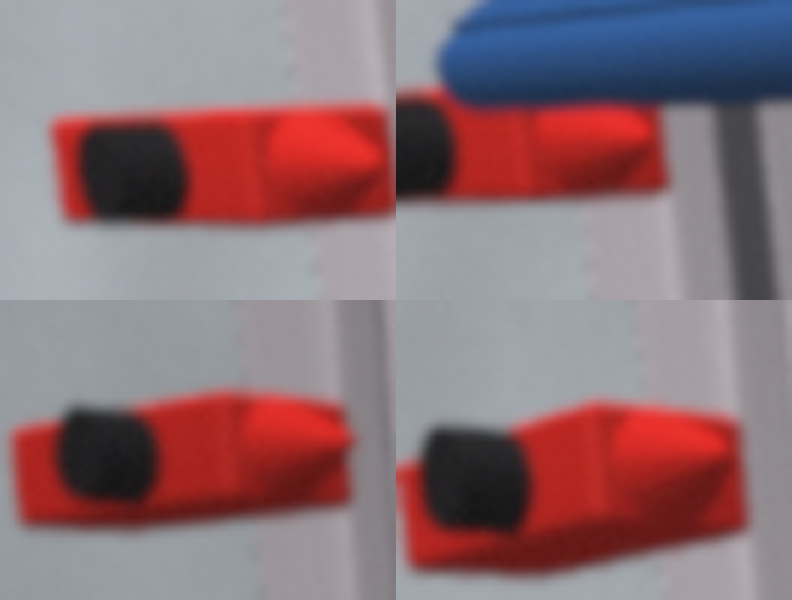

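```bash
python3 - <<'E'
from rel import *
np.set_printoptions(precision=4,suppress=True)
c=cap('wrist'); he=np.array(imaging.capture('wrist')['hand_eye'])
def at(pos,q):
    Wm=np.eye(4); Wm[:3,:3]=R.from_quat([*q[1:],q[0]]).as_matrix(); Wm[:3,3]=pos; return dict(c,T=np.linalg.inv(Wm@he))
vs={'w2':(at([.5165,.0388,.1123],[-.101,.697,.104,.702]),(108.3,68.3)),'w4':(at([.558,.027,.0975],[-.101,.699,.101,.700]),(55.3,45.8)),'w5':(at([.558,.027,.1557],[-.101,.699,.101,.700]),(63.3,120.8)),'w7':(c,(62.3,113.8))}
print('cam',np.linalg.inv(c['T'])[:3,3])
print('tri4',tri(list(vs.values())))
for X in (-.150,-.1445,-.139):
    print(X,[least_squares(lambda z:proj(k,W(X,.2145,z[0]))[0]-u,[.23]).x.round(4)[0] for k,u in vs.values()])
# lip underside, left end and middle, current
for u,Y in (((34,107.0),.2),((120,105.2),.12),((287,101.2),.0)):
    def f(a): return proj(c,W(-.166,a[0],a[1]))[0]-u
    print('lip',least_squares(f,[Y,.23]).x)
print('hand target', rel(*pose2(-.2,.015,.1,30,0,0)))
E
```

```text
cam [ 0.4091 -0.0172  0.2286]
tri4 [0.6325 0.2259 0.2294]
-0.15 [np.float64(0.2293), np.float64(0.2285), np.float64(0.23), np.float64(0.2281)]
-0.1445 [np.float64(0.23), np.float64(0.2295), np.float64(0.2304), np.float64(0.2285)]
-0.139 [np.float64(0.2308), np.float64(0.2304), np.float64(0.2307), np.float64(0.2289)]
lip [0.2173 0.2343]
lip [0.1126 0.2325]
lip [0.0009 0.2324]
hand target [-4.8044 -2.4783 -4.34    0.0341 -0.0982  0.0401]
```

```bash
python3 - <<'E'
from rel import *
np.set_printoptions(precision=4,suppress=True,linewidth=220)
I=np.mean([cap('wrist')['im'].astype(float) for _ in range(3)],0); c=cap('wrist')
print('R bright cone; rows106-124 cols 54-68'); print(I[104:126,54:68,0].astype(int))
# lip bottom edge: blue->nonblue transition at columns
for col in (36,42,48,54,60,75,90,110,130):
    b=I[95:118,col,2]-I[95:118,col,0]; k=np.where((b[:-1]>25)&(b[1:]<=25))[0]
    row=95+k[-1]+(b[k[-1]]-25)/(b[k[-1]]-b[k[-1]+1]) if len(k) else None
    if row:
        s=least_squares(lambda a:proj(c,W(-.166,a[0],a[1]))[0]-[col,row],[.15,.23]); print(col,round(row,2),s.x)
print([proj(c,W(-.1445,.2145,z)).ravel() for z in (.226,.2286,.231)])
E
```

```text
R bright cone; rows106-124 cols 54-68
[[ 34  34  34  33  33  32  32  32  31  31  32  30  32  30]
 [ 59  60  60  57  53  48  47  45  46  46  45  44  45  45]
 [117 119 119 115 107  97  88  86  85  84  82  83  85  85]
 [185 187 187 183 172 155 138 131 128 124 122 123 124 125]
 [224 224 224 223 216 202 180 162 152 145 141 141 143 142]
 [230 231 232 231 229 223 211 186 165 152 144 146 147 146]
 [224 225 227 229 229 228 222 203 173 154 146 146 147 147]
 [213 214 216 218 219 220 216 196 170 153 145 146 147 146]
 [194 194 195 195 195 195 188 173 158 151 146 146 148 147]
 [176 174 171 168 165 160 152 145 146 148 146 145 148 147]
 [158 153 146 140 134 129 125 130 141 148 145 146 147 147]
 [138 134 126 120 115 113 119 133 145 149 146 145 147 147]
 [123 119 114 110 109 114 127 141 150 149 145 145 147 148]
 [114 110 107 107 111 123 137 148 151 149 145 144 146 148]
 [108 107 106 108 119 133 144 149 150 148 144 143 146 147]
 [106 105 107 113 127 138 143 144 144 143 141 142 146 147]
 [107 108 111 119 128 134 135 135 136 137 142 146 149 148]
 [117 119 123 128 132 135 135 136 139 146 155 157 153 149]
 [138 141 143 146 148 149 149 152 156 164 170 165 156 150]
 [158 159 160 162 162 163 163 165 168 173 176 170 159 151]
 [166 167 167 167 168 167 168 169 171 175 177 171 161 151]
 [167 167 169 168 168 168 168 170 171 174 177 173 162 152]]
36 105.39 [0.2139 0.2349]
42 105.32 [0.2047 0.2346]
48 105.07 [0.1959 0.2345]
54 104.62 [0.1874 0.2345]
60 104.97 [0.1793 0.234 ]
75 105.82 [0.1605 0.2329]
90 104.61 [0.1431 0.2332]
110 103.88 [0.1221 0.233 ]
130 103.5 [0.1034 0.2327]
[array([ 63.7886, 116.2579]), array([ 63.3959, 112.9409]), array([ 63.036 , 109.8699])]
```

```bash
python3 - <<'E'
from rel import *
np.set_printoptions(precision=2,suppress=True)
q0=r.get_obs()['joint_pos']
for yaw in (30,45,60):
  for pit in (10,0,-10,-20,-30):
    row=[]
    for Y in (.0,-.08):
      for X,Z in ((-.2,.10),(-.21,.18),(-.21,.275),(-.150,.275),(-.150,.255)):
        p,M=pose2(X,Y,Z,yaw,pit,0); s=ik(p,M,V,q0); row.append('%d(%.2f,%.2f)'%(s.cost<1e-6,s.x[2],s.x[3]))
      row.append('|')
    print(yaw,pit,*row)
E
```

```text
30 10 0(2.43,2.06) 0(2.43,1.80) 0(2.43,1.57) 1(2.42,1.90) 0(2.43,1.95) | 0(2.43,1.80) 0(2.43,1.61) 0(2.43,1.50) 1(2.39,1.70) 1(2.39,1.74) |
30 0 1(2.40,2.12) 0(2.43,1.99) 0(2.43,1.81) 0(2.43,2.10) 0(2.43,2.13) | 1(2.37,1.81) 0(2.43,1.73) 0(2.43,1.65) 1(2.41,1.88) 1(2.40,1.90) |
30 -10 1(2.30,2.10) 0(2.43,2.10) 0(2.43,2.04) 1(2.42,2.25) 1(2.40,2.25) | 1(2.27,1.80) 1(2.41,1.80) 0(2.43,1.79) 1(2.38,2.00) 1(2.37,2.00) |
30 -20 1(2.18,2.11) 1(2.33,2.13) 0(2.43,2.19) 1(2.34,2.33) 1(2.32,2.32) | 1(2.16,1.82) 1(2.31,1.83) 0(2.43,1.91) 1(2.32,2.09) 1(2.30,2.07) |
30 -30 1(2.05,2.17) 1(2.21,2.18) 1(2.36,2.27) 1(2.24,2.40) 1(2.22,2.38) | 1(2.03,1.88) 1(2.19,1.89) 1(2.34,1.98) 1(2.22,2.16) 1(2.20,2.15) |
45 10 1(2.34,1.70) 1(2.41,1.62) 1(2.41,1.54) 1(2.28,1.61) 1(2.28,1.64) | 1(2.27,1.48) 1(2.33,1.43) 1(2.33,1.40) 1(2.21,1.48) 1(2.22,1.49) |
45 0 1(2.28,1.72) 1(2.38,1.70) 1(2.43,1.68) 1(2.29,1.77) 1(2.29,1.78) | 1(2.21,1.52) 1(2.31,1.50) 1(2.34,1.51) 1(2.22,1.61) 1(2.22,1.61) |
45 -10 1(2.19,1.74) 1(2.32,1.74) 1(2.40,1.78) 1(2.27,1.88) 1(2.26,1.88) | 1(2.13,1.54) 1(2.25,1.54) 1(2.33,1.59) 1(2.21
[... 305 characters left out ...]
0 10 1(2.16,1.41) 1(2.22,1.38) 1(2.22,1.36) 1(2.09,1.42) 1(2.09,1.43) | 1(2.08,1.26) 1(2.13,1.24) 1(2.13,1.25) 1(2.01,1.32) 1(2.01,1.32) |
60 0 1(2.11,1.46) 1(2.19,1.45) 1(2.23,1.47) 1(2.10,1.54) 1(2.10,1.54) | 1(2.02,1.31) 1(2.11,1.31) 1(2.14,1.34) 1(2.02,1.43) 1(2.02,1.42) |
60 -10 1(2.03,1.50) 1(2.15,1.51) 1(2.21,1.56) 1(2.08,1.64) 1(2.07,1.64) | 1(1.96,1.36) 1(2.06,1.37) 1(2.13,1.42) 1(2.01,1.53) 1(2.00,1.52) |
60 -20 1(1.95,1.55) 1(2.08,1.57) 1(2.17,1.63) 1(2.05,1.74) 1(2.03,1.73) | 1(1.88,1.41) 1(2.01,1.43) 1(2.09,1.50) 1(1.97,1.62) 1(1.96,1.61) |
60 -30 1(1.85,1.62) 1(1.99,1.64) 1(2.11,1.72) 1(1.99,1.84) 1(1.97,1.82) | 1(1.80,1.48) 1(1.94,1.50) 1(2.05,1.58) 1(1.93,1.72) 1(1.91,1.70) |
```

```bash
python3 - <<'E'
from rel import *
np.set_printoptions(precision=2,suppress=True)
q=r.get_obs()['joint_pos']
for P in ((-.15,.015,.11,30,0),(-.175,.015,.11,35,0),(-.205,.0,.11,45,0),(-.215,-.03,.18,45,0),(-.215,-.06,.28,45,0),(-.19,-.07,.28,38,3),(-.155,-.08,.28,30,5),(-.155,-.08,.262,30,5),(-.155,-.08,.255,30,5)):
    p,M=pose2(*P,0); s=ik(p,M,V,q); q=s.x; print(P,s.cost<1e-6,s.x,round(clear(p,M,lift=.152),3),np.round(rel(p,M),1).tolist())
E
```

```text
(-0.15, 0.015, 0.11, 30, 0) True [-0.58  0.75  2.33  2.27  1.53 -1.53] 0.032 [-3.8, 0.0, -0.0, 0.0, -0.1, 0.0]
(-0.175, 0.015, 0.11, 35, 0) True [-0.69  0.76  2.34  2.08  1.55 -1.53] 0.032 [-3.8, -1.0, -2.2, 5.0, -0.1, 0.0]
(-0.205, 0.0, 0.11, 45, 0) True [-0.88  0.75  2.3   1.71  1.56 -1.48] 0.032 [-3.8, -0.8, -5.4, 15.0, -0.1, 0.0]
(-0.215, -0.03, 0.18, 45, 0) True [-0.99  0.48  2.37  1.6   1.56 -1.28] 0.05 [3.2, 1.3, -7.8, 15.0, -0.1, 0.0]
(-0.215, -0.06, 0.28, 45, 0) True [-1.07  0.11  2.38  1.53  1.6  -0.92] 0.058 [13.2, 3.9, -9.3, 15.0, -0.1, 0.0]
(-0.19, -0.07, 0.28, 38, 3) True [-1.02  0.02  2.41  1.63  1.45 -0.86] 0.055 [13.4, 5.7, -7.7, 8.0, -3.1, -0.2]
(-0.155, -0.08, 0.28, 30, 5) True [-0.91 -0.03  2.41  1.79  1.25 -0.83] 0.042 [13.4, 8.0, -5.1, 0.0, -5.1, 0.0]
(-0.155, -0.08, 0.262, 30, 5) True [-0.91  0.04  2.42  1.81  1.27 -0.9 ] 0.026 [11.6, 8.0, -5.2, 0.0, -5.1, 0.0]
(-0.155, -0.08, 0.255, 30, 5) True [-0.91  0.06  2.42  1.82  1.28 -0.93] 0.026 [10.9, 8.0, -5.2, 0.0, -5.1, 0.0]
```

Request:
move_arm:
  commands: [-2,0,0,0,0,0,-1,-3.8,0,0,0,0,0,-1,-3.8,0,0,0,0,0,-1,-3.8,-1,-2.2,5,0,0,-1,-3.8,-0.8,-5.4,12,0,0,-1,-3.8,-0.8,-5.4,15,0,0,-1,-1.8,-0.2,-6.2,15,0,0,-1,0.2,0.3,-6.9,15,0,0,-1,0.2,0.3,-6.9,15,0,0,-1,0.2,0.3,-6.9,15,0,0,-1]

```text
t: 14.85
eef_pos: [0.4928, 0.0043, 0.1501]
tool_rot: [-0.191, 0.68, 0.193, 0.681]
ft_force: [0.3, -0.3, 0.2]
grip_width: 0.0006
grasp_force: 0.0
```

```bash
python3 look.py w8.png; python3 - <<'E'
from rel import *
np.set_printoptions(precision=4,suppress=True,linewidth=220)
ims=[cap('wrist') for _ in range(4)]; c=ims[0]; I=np.mean([k['im'].astype(float) for k in ims],0)
print('cam',np.linalg.inv(c['T'])[:3,3])
u=proj(c,W(-.1445,.2145,.2298)).ravel(); print('pred tip',u); x,y=int(u[0]),int(u[1])
print('rows from',y-12,'cols from',x-9); print(I[y-12:y+12,x-9:x+8,0].astype(int))
for Y in (.2,.17,.12,.06,0):
    col=int(proj(c,W(-.166,Y,.2325))[0][0]); r0=int(proj(c,W(-.166,Y,.2325))[0][1])-12
    b=I[r0:r0+24,col,2]-I[r0:r0+24,col,0]; k=np.where((b[:-1]>20)&(b[1:]<=20))[0]
    if len(k):
        row=r0+k[-1]+(b[k[-1]]-20)/(b[k[-1]]-b[k[-1]+1]); s=least_squares(lambda a:proj(c,W(-.166,a[0],a[1]))[0]-[col,row],[Y,.23]); print('lip',col,round(row,2),s.x)
E
```

```text
14.85 [-0.9456  0.6     2.3477  1.6455  1.5569 -1.38  ] [0.4928 0.0043 0.1501] [ 0.2685 -0.3126  0.2448]
side lip_mid [268.3, 319.0] 0.75
side pointer_tip [225.0, 128.4] 0.8
top lip_mid [277.1, 231.5] 0.79
top pointer_tip [188.5, 202.8] 0.8
wrist lip_mid [306.3, 105.3] 0.94
wrist pointer_tip [170.3, 108.1] 0.73
lip_mid tri [ 0.4815 -0.0498  0.2314]
    side [-2.8179] [-0.4846  0.0305]
    top [0.1874] [ 2.0285 -0.1644]
    wrist [0.2322] [6.445  0.1354]
pointer_tip tri [0.6305 0.222  0.2318]
    side [0.2181] [-0.8953  0.1792]
    top [0.2106] [ 0.8925 -0.935 ]
    wrist [0.2322] [-1.3834  0.0872]
cam [ 0.3601 -0.0762  0.2298]
pred tip [168.7981 110.6444]
rows from 98 cols from 159
[[ 53  53  53  53  52  51  52  51  51  51  51  52  51  51  51  51  50]
 [ 50  51  50  50  50  50  50  50  50  49  49  49  49  49  49  48  48]
 [ 48  48  47  48  47  47  47  47  46  46  47  46  46  45  45  45  45]
 [ 45  45  45  44  44  44  44  43  43  44  43  43  42  43  42  43  42]
 [ 42  42  42  41  40  40  40  42  40  40  40  40  40  39  39  39  38]
 [ 38  38  39  38  38  37  38  37  37  37  37  36  36 
[... 750 characters left out ...]
15 118 130 145 153 153 150 151 152 151 148 137]
 [126 122 118 112 110 114 125 140 151 155 152 150 151 152 151 149 139]
 [118 114 112 109 111 119 132 144 150 151 149 149 151 152 151 150 140]
 [117 114 113 114 117 125 133 139 142 145 148 151 152 152 151 150 142]
 [129 130 131 131 134 138 140 142 144 151 157 158 155 153 152 151 142]
 [147 152 154 154 155 157 157 157 160 165 168 165 157 153 152 150 142]
 [158 162 164 164 165 165 166 165 168 172 173 167 158 153 152 151 143]
 [161 166 167 166 166 167 167 167 169 173 174 168 159 154 152 150 143]]
lip 156 105.29 [0.2004 0.2352]
lip 171 106.16 [0.1704 0.2339]
lip 201 105.69 [0.12   0.2335]
lip 247 105.22 [0.0607 0.2331]
lip 312 104.09 [0.0003 0.2332]
```

The two views agree that the lip stands about 3 mm too high: lip 0.2333, tip 0.2302. I'll press the rail down gently from above with the fingertips.

```bash
python3 - <<'E'
from rel import *
for P in ((-.215,-.06,.28,45,0),(-.19,-.07,.28,38,3),(-.155,-.08,.28,30,5),(-.155,-.08,.262,30,5),(-.155,-.08,.255,30,5)):
    print(P,np.round(rel(*pose2(*P,0)),1).tolist())
E
```

```text
(-0.215, -0.06, 0.28, 45, 0) [13.0, 2.9, -3.2, 0.0, -0.1, 0.0]
(-0.19, -0.07, 0.28, 38, 3) [13.2, 5.1, -2.1, -7.0, -3.1, 0.2]
(-0.155, -0.08, 0.28, 30, 5) [13.3, 7.9, -0.3, -15.0, -5.0, 0.7]
(-0.155, -0.08, 0.262, 30, 5) [11.5, 7.9, -0.3, -15.0, -5.0, 0.7]
(-0.155, -0.08, 0.255, 30, 5) [10.8, 7.9, -0.3, -15.0, -5.0, 0.7]
```

Request:
move_arm:
  commands: [4.5,1,-1.5,0,0,0,-1,9,2,-3,0,0,0,-1,13,2.9,-3.2,0,0,0,-1,13,2.9,-3.2,0,0,0,-1,13,2.9,-3.2,0,0,0,-1,13.2,5.1,-2.1,-7,-3.1,0,-1,13.3,7.9,-0.3,-14,-5,0,-1,13.3,7.9,-0.3,-15,-5,0,-1,12.6,7.9,-0.3,-15,-5,0,-1,12.2,7.9,-0.3,-15,-5,0,-1,12.2,7.9,-0.3,-15,-5,0,-1]

```text
t: 16.6
eef_pos: [0.5307, -0.0644, 0.2695]
tool_rot: [-0.095, 0.729, 0.108, 0.669]
ft_force: [-0.7, 0.4, -0.4]
grip_width: 0.0002
grasp_force: 0.0
```

Request:
move_arm:
  commands: [-0.15,0,0,0,0,0,-1,-0.3,0,0,0,0,0,-1,-0.45,0,0,0,0,0,-1,-0.6,0,0,0,0,0,-1,-0.7,0,0,0,0,0,-1,-0.7,0,0,0,0,0,-1]

```text
t: 17.2
eef_pos: [0.531, -0.0651, 0.2658]
tool_rot: [-0.093, 0.728, 0.11, 0.671]
ft_force: [-0.5, -0.7, 3.6]
grip_width: 0.0003
grasp_force: 1.7
```

Request:
move_arm:
  commands: [-0.1,0,0,0,0,0,-1,-0.2,0,0,0,0,0,-1,-0.2,0,0,0,0,0,-1]

```text
t: 17.5
eef_pos: [0.5306, -0.0648, 0.2628]
tool_rot: [-0.093, 0.728, 0.11, 0.67]
ft_force: [-0.3, -0.0, 3.9]
grip_width: 0.0001
grasp_force: 1.6
```

```bash
python3 - <<'E'
from rel import *
for P in ((-.155,-.08,.285,30,5),(-.19,-.07,.28,38,3),(-.215,-.06,.28,45,0)):
    print(P,np.round(rel(*pose2(*P,0)),1).tolist())
M=R.from_quat([.680,.193,.681,-.191]); print(np.round(rel(np.array([.4928,.0043,.1501]),M),1).tolist())
E
```

```text
(-0.155, -0.08, 0.285, 30, 5) [2.4, 0.0, -0.1, 0.1, -0.1, 0.7]
(-0.19, -0.07, 0.28, 38, 3) [1.7, -2.3, -2.6, 8.0, 1.9, 0.1]
(-0.215, -0.06, 0.28, 45, 0) [1.4, -4.1, -4.2, 15.0, 4.9, 0.0]
[-11.3, -7.8, -0.7, 15.0, 5.0, -0.1]
```

Request:
move_arm:
  commands: [1,0,0,0,0,0,-1,2.4,0,0,0,0,0,-1,1.8,-2.3,-2.6,8,2,0,-1,1.4,-4.1,-4.2,15,4.9,0,-1,1.4,-4.1,-4.2,15,4.9,0,-1,-3,-5.5,-3.5,15,5,0,-1,-7.5,-6.8,-2.2,15,5,0,-1,-11.3,-7.8,-0.7,15,5,0,-1,-11.3,-7.8,-0.7,15,5,0,-1,-11.3,-7.8,-0.7,15,5,0,-1]

```text
t: 18.5
eef_pos: [0.4927, 0.005, 0.1496]
tool_rot: [-0.194, 0.681, 0.191, 0.68]
ft_force: [-0.1, -0.9, 0.9]
grip_width: 0.0003
grasp_force: 0.0
```

```bash
python3 look.py w9.png | grep -E "wrist|\[0|^[0-9]"; cat > m.py <<'E'
from rel import *
np.set_printoptions(precision=4,suppress=True,linewidth=220)
ims=[cap('wrist') for _ in range(4)]; c=ims[0]; I=np.mean([k['im'].astype(float) for k in ims],0)
print('cam',np.linalg.inv(c['T'])[:3,3])
u=proj(c,W(-.1445,.2145,.2298)).ravel(); print('pred tip',u); x,y=int(u[0]),int(u[1])
print('rows from',y-8,'cols from',x-7); print(I[y-8:y+10,x-7:x+7,0].astype(int))
for Y in (.2,.17,.12,.06,0):
    col=int(proj(c,W(-.166,Y,.2325))[0][0]); r0=int(proj(c,W(-.166,Y,.2325))[0][1])-10
    b=I[r0:r0+24,col,2]-I[r0:r0+24,col,0]; k=np.where((b[:-1]>20)&(b[1:]<=20))[0]
    if len(k):
        row=r0+k[-1]+(b[k[-1]]-20)/(b[k[-1]]-b[k[-1]+1]); s=least_squares(lambda a:proj(c,W(-.166,a[0],a[1]))[0]-[col,row],[Y,.23]); print('lip',col,round(row,2),s.x)
E
python3 m.py
```

```text
18.5 [-0.9448  0.6015  2.3475  1.645   1.5568 -1.3749] [0.4927 0.005  0.1496] [-0.123  -0.8742  0.8631]
wrist lip_mid [303.6, 117.1] 0.8
wrist pointer_tip [167.8, 109.8] 0.78
lip_mid tri [0.5595 0.0253 0.2283]
    side [0.2243] [ 1.2115 -0.0756]
    top [0.1914] [ 2.0124 -0.1631]
    wrist [0.2286] [5.5715 0.1596]
pointer_tip tri [0.629  0.2202 0.2325]
    side [0.2138] [ 0.7779 -0.1557]
    top [0.2062] [-0.3698  0.3874]
    wrist [0.2327] [-0.7517  0.0415]
cam [ 0.3604 -0.0773  0.2316]
pred tip [167.5474 111.9617]
rows from 103 cols from 160
[[ 52  52  52  52  52  52  53  52  51  53  51  51  52  52]
 [ 51  51  51  50  51  51  50  50  51  50  49  49  49  50]
 [ 48  47  48  48  47  48  47  48  47  47  47  47  46  46]
 [ 45  45  45  44  44  45  45  44  44  44  43  44  43  43]
 [ 41  41  42  42  42  42  40  41  41  40  40  41  41  40]
 [ 38  38  38  38  38  38  38  38  38  37  38  38  38  38]
 [ 36  37  37  37  37  36  36  35  35  36  35  35  35  36]
 [ 53  53  53  53  52  52  51  48  47  45  45  45  46  44]
 [ 98  97  96  96  95  92  89  87  84  81  82  81  81  80]
 [140 139 137 134 131 126 125 125 124 122 123 123 122 120]
 [155 151 149 142 135 131 135 143 146 144 145 145 144 141]
 [145 139 134 128 123 125 138 150 152 150 151 152 151 148]
 [129 123 118 115 118 130 145 154 153 151 151 152 152 150]
 [117 113 111 114 125 140 152 155 152 150 151 153 152 150]
 [111 110 111 119 132 144 150 151 150 150 152 152 152 150]
 [115 116 119 126 134 140 143 146 149 152 153 153 152 151]
 [134 135 136 141 143 145 148 153 159 160 156 154 152 151]
 [157 156 157 158 158 159 161 167 170 166 158 154 153 151]]
lip 155 110.13 [0.2004 0.2319]
lip 169 110.56 [0.172  0.2313]
lip 199 110.84 [0.1209 0.2309]
lip 245 111.38 [0.061  0.2305]
lip 310 111.68 [-0.0001  0.2307]
```

```bash
python3 - <<'E'
from rel import *
np.set_printoptions(precision=2,suppress=True)
q=r.get_obs()['joint_pos']
for P in ((-.24,-.03,.16,55,5),(-.27,-.06,.17,65,10),(-.30,-.10,.18,72,15),(-.33,-.14,.19,80,15)):
    p,M=pose2(*P,0); s=ik(p,M,V,q); q=s.x; print(P,s.cost<1e-6,s.x,round(clear(p,M,lift=.15),3),np.round(rel(p,M),1).tolist())
E
```

```text
(-0.24, -0.03, 0.16, 55, 5) True [-1.03  0.47  2.3   1.37  1.56 -1.2 ] 0.05 [1.2, -0.6, -2.8, 10.0, -5.0, -0.4]
(-0.27, -0.06, 0.17, 65, 10) True [-1.09  0.39  2.2   1.12  1.64 -1.07] 0.056 [2.4, -0.2, -6.9, 20.0, -10.0, -1.7]
(-0.3, -0.1, 0.18, 72, 15) True [-1.16  0.33  2.12  0.93  1.72 -1.01] 0.072 [3.6, 0.7, -11.7, 26.9, -14.8, -3.5]
(-0.33, -0.14, 0.19, 80, 15) True [-1.2   0.37  2.02  0.79  1.86 -1.04] 0.087 [4.6, 1.8, -16.5, 34.9, -14.6, -4.5]
```

Request:
move_arm:
  commands: [0.6,-0.3,-1.4,5,-2.5,0,-1,1.2,-0.6,-2.8,10,-5,0,-1,1.8,-0.4,-4.8,15,-7.5,-1,-1,2.4,-0.2,-6.9,20,-10,-1.7,-1,3.6,0.7,-11.7,26.9,-14.8,-3.5,-1,4.6,1.8,-16.5,34.9,-14.6,-4.5,-1,4.6,1.8,-16.5,34.9,-14.6,-4.5,-1,4.6,1.8,-16.5,34.9,-14.6,-4.5,-1]

```text
t: 19.95
eef_pos: [0.3618, -0.0986, 0.1956]
tool_rot: [-0.334, 0.664, 0.435, 0.509]
ft_force: [0.0, 0.9, -0.1]
grip_width: 0.0006
grasp_force: 0.0
```

```bash
python3 - <<'E'
from h import *
C={n:cap(n) for n in ('side','top')}
for q in ('mouse','spool','flux'): print(q,[spotter.landmark_of(q,n)[0]['xy'] for n in C if spotter.landmark_of(q,n)])
print(r.get_obs()['t'],r.get_obs()['ft_force'],order.hand_in())
E
```

```text
mouse [[208.4, 159.8], [178.5, 235.0]]
spool [[265.7, 322.1], [344.3, 287.8]]
flux [[214.2, 214.2], [229.0, 261.9]]
the job is handed in; nothing more can be done
20.65 [ 0.21088343 -0.42259253  0.36098541] None
```

The job is handed in at 20.65 s: the lip's underside stands level with the red pointer's tip to about 1 mm by the wrist camera. My first lift went about 3 mm too high, so I pressed the rail gently down from above (about 4 N); the hand is clear, and the mouse, spool and bottle have not visibly moved.

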